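# Rack a drawn shell on the blow-off slide

## Task

Take the tall drawn shell out of its cradle and lower it gently (do not drop or knock it), mouth down, over the post on the slide's carriage until its rim sits fully home on the ribs round the post, and let go of it. Then slide the carriage along until the post is directly under the air nozzle, and only then swing the clamp lever fully round against its stop, where it lies along the rail, to lock it. Leave the short shell and everything else where they are.

Things in the scene. Friction and masses are not known exactly. Their poses are not given: they have to be found in the camera images.
- shell: the tall shell: plain aluminium cup-like tube, outside diameter 48, length 110, wall 3 (bore 42), closed bottom 4 thick (mm), about 0.18 kg. Origin: centre of the bottom's outer face; x axis runs along its axis to the open mouth. It starts lying in one of two cradles, axis 42 mm above the table, mouth pointing to the robot's right (-y, within 0.35 rad); seated, its x axis points straight down
- shell_mouth (a point): centre of the tall shell's open rim, 110 mm from its bottom along its axis
- short_shell: the short shell, a bystander: same look and diameter, but only 70 mm long, lying in the other cradle. Origin: centre of its closed bottom; x axis to its mouth
- cradle_a: the cradle that holds the tall shell, one of two alike: low fixed steel plate 130 x 60 x 8 mm with two narrow aluminium V ribs, up to 33 mm high, 27 mm either side of its centre; the shell is free between them. Origin: centre of its underside, x along the shell
- rail: fixed slide base, 370 mm long, 90 mm wide, 26 mm high. Its y axis is the sliding direction; x axis points away from the robot. Origin on the table under the sliding line
- carriage (a joint): travel of the carriage along the rail's +y, m, 0 to 0.24; it takes some 5 N and stays where it is left. The carriage is a grey plate 170 (x) x 105 mm, top 40 mm above the table, reaching 125 mm to the -x side of the post, and carries the post, handle and clamp lever
- post_foot (a point): on the carriage: centre of the upright steel post's foot at the top of the three radial ribs (46 mm above the table) on which the shell's rim must rest. The post is 35 mm in diameter for its lowest 10 mm, tapers to 28 mm and has a cone at its top. Frame axes are those of the rail
- post_tip (a point): top of the post, 85 mm above post_foot
- handle (a point): centre of the grip of the carriage's upright black handle, a pin of 18 mm diameter whose grip runs from 56 to 92 mm above the table; it stands fixed on the carriage, 100 mm before (-x) and 35 mm to the +y side of the post, for pushing or pulling the carriage
- clamp_pivot (a point): vertical axis on which the clamp lever turns, on the carriage 75 mm before (-x) and 30 mm to the -y side of the post, 61 mm above the table
- clamp_knob (a point): centre of the upright black knob at the end of the clamp lever, 18 mm diameter, from 53 to 97 mm above the table, 55 mm from the pivot; the lever arm itself is a flat bar 12 mm wide, its top 59 mm above the table
- clamp (a joint): angle of the clamp lever, rad: 1.57 fully open (lever points to the rail's -x, the robot), 0 locked (lever points along the rail's -y, against its stop pin); locking moves the knob to -y and then +x (counter-clockwise from above). It starts open and stays where it is left
- nozzle_tip (a point): lower tip of the brass air nozzle that hangs over the sliding line, 184 mm above the table, on a fixed stand behind the rail; the post must stop under it. Frame axes are those of the rail
- die_ring: a bystander: dark steel ring, 72 mm diameter, 22 mm high; origin at the centre of its underside
- spanner: a bystander: spanner, 170 mm long, lying on the table beside the cradles
- oil_bottle: a bystander: white plastic bottle, 56 mm diameter, 150 mm high; origin at its underside
- brush: a bystander: hand brush lying on the table
- punch: a bystander: stepped steel punch, 48 mm diameter, 70 mm high, standing; origin at its underside
Things that resemble listed ones, but are neither listed nor needed, are in the scene too. What is shaped like the shell but pink or red is not meant.

How it is judged:
By the outcome, as a careful person would: the job done as asked, in the order asked, and still so for the second after the job is handed in, with the robot touching nothing.
It also fails if it takes over 72 s, if anything falls off the work surface, if the arm or the gripper's body presses on something with over 40 N, if the wrist force passes 120 N, or if a joint passes its speed limit or range.

## Robot

A 6-joint arm with a two-finger parallel gripper is mounted at the origin on the work surface. World frame = base frame: x ahead of the robot, y to its left, z up, the work surface at z = 0. Lengths are in m, angles in degrees, forces in N, time in s.
With the tool pointing down it reaches from about 0.35 to 0.875 m from the base axis. Payload 4.2 kg.
Tool frame: the origin (TCP) lies midway between the tips of the shut fingers; the grasp point (between the pads) lies 19 mm behind it; z points along the fingers, y is the line along which they close (so a half turn about z gives the same grasp; the last joint's range is limited). The gripper opens to 87 mm and grips with 3 to 60 N. Pads are 19 mm wide; open, the fingers measure 117 mm over their backs; the gripper's body (75 mm by 190 mm) begins 51 mm behind the grasp point.
Start: joints at [-53.423, 22.042, 0.453, 0, -68.411, -14.817], TCP at [0.232, -0.58, 0.223] pointing down, gripper open.
Joint ranges: [-179.83, 179.83], [-69.29, 118.12], [-61.27, 80.66], [-181.25, 117.63], [-171.15, -9.14], [-177.46, 177.46]. Speed limits (degrees/s): [159.86, 159.86, 180, 180, 180, 180].

## Interface

Orientations are given as a 3x3 rotation matrix whose columns are the frame's x, y, z axes.
In Python, from station import * gives the robot as it stands.
- The arm moves only by the tool move_arm, never from a script. Its argument "targets" is text: rows parted by semicolons, each of 4 numbers parted by spaces: the shift along the world's x, y, z in units of 25 mm (1.0 is 25 mm), then the turn about the world's z in units of 5 degrees (1.0 is 5 degrees). In form: tx ty tz spin; .... A call has 1 to 10 rows; each row shifts and turns the commanded pose from where the row before left it; what a row does not reach is not made up. A row lasts 1/12 s, in which the tool goes at most 41.7 mm and 7.16 degrees, less where a joint would pass 70% of its speed; a pose out of reach is approached as far as the arm can. A call is refused whole if a number of a shift passes 1 or a number of a turn 1, either way. A call with a gripper value outside its range is refused whole. "gripper" is the finger opening in mm, from 0 to 87, set as the call begins (left out, the last holds). The fingers move at their own pace and stop on an object; the grip force is fixed at half the most. Time passes only in rows, so rows that do not move let the fingers close. It gives the time, the measured TCP pose, the force, the opening and the grip force at its end, in the units of the state.
- sense(): the state, without advancing time (a new reading comes with each control period).
- capture(name): name is "side" or "top"; returns a dict with "image" (420x560x3 uint8, blue, green, red), "fx", "fy", "cx", "cy" (pixels), "D" ([k1, k2, p1, p2, k3] as OpenCV has them; the pictures are not rectified), "world_from_camera" (4x4, takes a point from camera to world coordinates). Camera axes: x right, y up, looking along -z (the intrinsics and any distortion apply to the point x, -y, -z); pixel columns grow to the right and rows downward; lengths in m; the calibration is good to about 2 mm. A picture is of the moment at which its call begins. There is no depth.
- finish_job(): hands the job in; it is judged then, once.
The state is a dict: "time_s": time; "joints": joint angles; "joint_velocities": joint speeds; "effort": joint torques, N m; "tcp_pos": TCP position; "ee_rot": TCP orientation; "wrist_force": force on the tool from outside, world axes, zero at the start; "moment": the same for the moment, N m; "gripper_width": opening from 0.0 (shut) to 1.0 (fully open); "gripper_force": force on a finger pad.
Only numpy, scipy, OpenCV 4.12 (cv2) and the standard library are available. Lean on these libraries where they do the work, as an engineer would, in place of code of your own. Each camera call takes 0.05 s, during which the arm holds its last target. There are 200 camera calls.

## Working session

There is one attempt and no reset: what is moved stays moved. The work goes in short steps, Python scripts to look and compute and a tool call to move; the robot and the scene stay as the last step left them, time stands still between calls to the robot, and variables do not carry over. Pictures are saved under pics/ and viewed, at most 10 in all, crops included, and the job is handed in when it is done.

Besides the shell and the picture viewer there is one more tool, called after ">>>" by a JSON object that holds its "fn" and its "kwargs". move_arm: Moves the arm, as the interface text tells. Its arguments: {"type":"object","properties":{"targets":{"type":"string"},"gripper":{"type":"number"}},"required":["targets"]}

```bash
mkdir -p pics; cat > h.py <<'E'
from station import *
import numpy as np, cv2
def save(n,f):
    c=capture(n); cv2.imwrite('pics/'+f+'.png',c['image'])
    np.savez('pics/'+f+'.npz',**{k:np.array(v) for k,v in c.items()}); return c
def load(f): return dict(np.load('pics/'+f+'.npz'))
def K(c): return np.array([[float(c['fx']),0,float(c['cx'])],[0,float(c['fy']),float(c['cy'])],[0,0,1]])
def ray(c,u,v):
    p=cv2.undistortPoints(np.array([[[u,v]]],float),K(c),np.array(c['D'],float))[0,0]
    T=np.array(c['world_from_camera']); return T[:3,3],T[:3,:3]@np.array([p[0],-p[1],-1])
def atz(c,u,v,z):
    o,d=ray(c,u,v); return o+d*(z-o[2])/d[2]
def proj(c,P):
    T=np.array(c['world_from_camera']); q=(np.atleast_2d(P)-T[:3,3])@T[:3,:3]; q=q*[1,-1,-1]
    return cv2.projectPoints(q.reshape(-1,1,3),np.zeros(3),np.zeros(3),K(c),np.array(c['D'],float))[0].reshape(-1,2)
E
python3 - <<'E'
from h import *
for n in('top','side'):
    c=save(n,n+'0'); print(n,c['fx'],c['D'],np.round(c['world_from_camera'],3).tolist())
s=sense(); print(s['time_s'],s['tcp_pos'],np.round(s['ee_rot'],3).tolist())
E
```

```text
top 402.54242072450387 [-0.00468655  0.          0.          0.          0.        ] [[-0.018, 0.985, -0.171, 0.392], [-1.0, -0.018, 0.001, -0.104], [-0.002, 0.171, 0.985, 0.978], [0.0, 0.0, 0.0, 1.0]]
side 433.7385376731873 [-0.0776637  0.         0.         0.         0.       ] [[-0.969, 0.196, -0.153, 0.385], [-0.248, -0.725, 0.642, 0.497], [0.014, 0.66, 0.751, 0.827], [0.0, 0.0, 0.0, 1.0]]
0.1 [ 0.23151899 -0.5799586   0.22155534] [[-0.929, -0.371, -0.001], [-0.371, 0.929, 0.002], [0.0, 0.002, -1.0]]
```

View pics/top0.png

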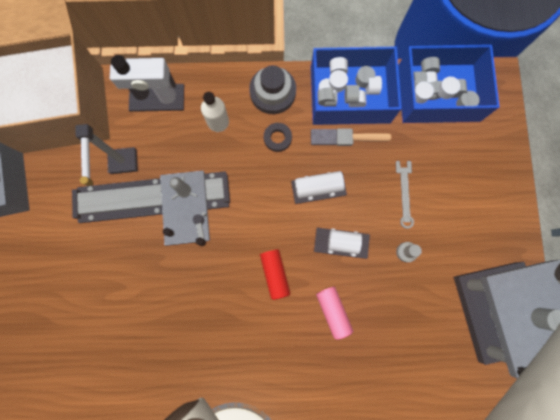

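View pics/side0.png

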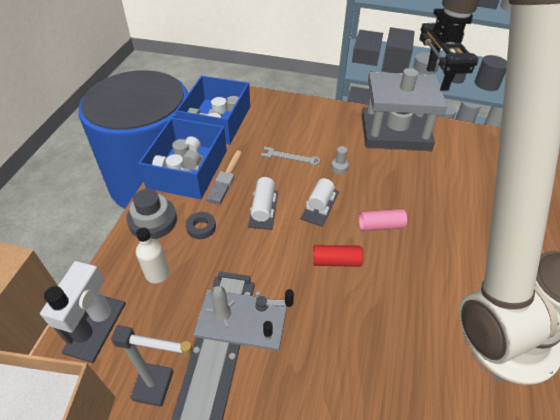

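Candidates in the top view: the white/grey tube at (320,186) in a cradle, the white/grey tube at (345,242) in a cradle, red tube (275,274), pink tube (334,313). By length the one at (320,186) is the tall shell. The post is at about (182,187), the nozzle at (85,182), the handle at (168,232) and the clamp knob at (201,241). I'll check with close crops.

```bash
python3 - <<'E'
from h import *
a=load('top0')['image'];b=load('side0')['image']
A=cv2.resize(a[155:265,285:385],None,fx=4,fy=4,interpolation=cv2.INTER_CUBIC)
B=cv2.resize(a[155:265,70:245],None,fx=4,fy=4,interpolation=cv2.INTER_CUBIC)[:, :]
cv2.imwrite('pics/crop1.png',cv2.resize(np.hstack([A]),None,fx=1.2,fy=1.2))
cv2.imwrite('pics/crop2.png',B)
E
```

```text
(no output)
```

View pics/crop1.png

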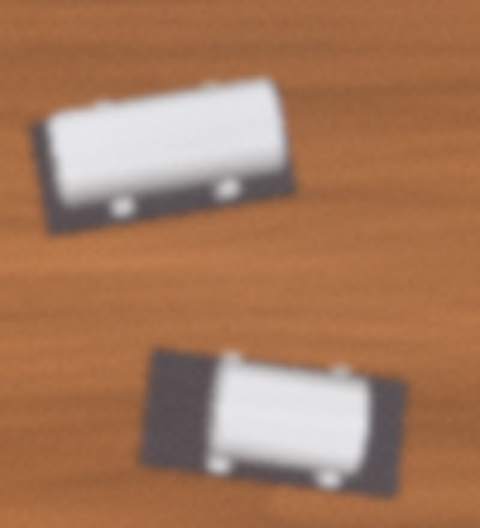

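View pics/crop2.png

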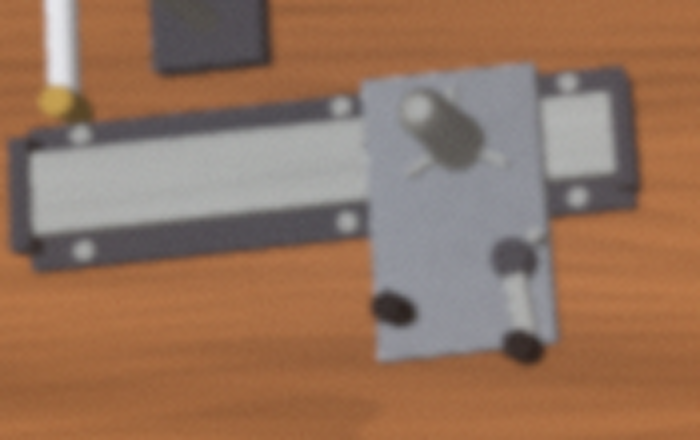

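The crops show the tall shell at top-view px (296..345, 171..198), with the short one below it filling only half its cradle. The post tip is at (174.5,182), the nozzle at about (85,181), the handle at (168,232) and the knob at (201,242). Next I fit models and overlay them.

```bash
cat > fit.py <<'E'
from h import *
from scipy.optimize import minimize, least_squares
def shellpts(x,y,yaw,L=.11,r=.024,z=.042):
    a=np.array([np.cos(yaw),np.sin(yaw),0]);n=np.array([-a[1],a[0],0]);t=np.linspace(0,2*np.pi,40)
    ring=r*(np.cos(t)[:,None]*n+np.sin(t)[:,None]*[0,0,1])
    return np.vstack([np.array([x,y,z])+a*s+ring for s in(-L/2,L/2)])
E
cat > f1.py <<'E'
from fit import *
T=load('top0');S=load('side0')
def mask(c,box):
    im=c['image'];m=np.zeros(im.shape[:2],np.uint8);x0,y0,x1,y1=box
    hsv=cv2.cvtColor(im,cv2.COLOR_BGR2HSV)
    m[y0:y1,x0:x1]=((hsv[...,2]>125)&(hsv[...,1]<60))[y0:y1,x0:x1]*255
    return cv2.morphologyEx(m,cv2.MORPH_OPEN,cv2.getStructuringElement(2,(9,9)))
M=[(T,mask(T,(285,160,360,210))),(S,mask(S,(240,165,290,235)))]
def cost(p,full=False):
    e=[]
    for c,m in M:
        h=cv2.convexHull((proj(c,shellpts(*p))*64).astype(np.float32)).astype(np.int32)
        q=np.zeros_like(m);cv2.fillConvexPoly(q,h,255,cv2.LINE_AA,6)
        e.append(np.abs(q.astype(float)-m).sum()/m.sum())
    return e if full else sum(e)
g=atz(T,320,186,.042);print('init',g)
best=min((minimize(cost,[g[0],g[1],y0],method='Nelder-Mead',options=dict(initial_simplex=[[g[0]+a,g[1]+b,y0+d] for a,b,d in((0,0,0),(.01,0,0),(0,.01,0),(0,0,.15))])) for y0 in(-1.9,-1.57,-1.4)),key=lambda r:r.fun)
print('shell centre,yaw',best.x,np.degrees(best.x[2]),best.fun,cost(best.x,True))
f=lambda u,v:(70+u/4,155+v/4)
# rail frame model points (x,y,z rel post) with crop2 pixels
obs=[((0,0,.131),f(418,106)),((-.1,.035,.092),f(388,303)),((-.13,-.03,.097),f(520,344)),((.045,.0525,.04),f(362,78)),((.045,-.0525,.04),f(535,65)),((-.125,-.0525,.04),f(557,344)),((-.125,.0525,.04),f(378,360))]
P=np.array([o[0] for o in obs]);U=np.array([o[1] for o in obs])
def w(p,P=P):
    c,s=np.cos(p[2]),np.sin(p[2]);return np.c_[p[0]+c*P[:,0]-s*P[:,1],p[1]+s*P[:,0]+c*P[:,1],P[:,2]]
g=atz(T,*U[0],.131)
r=least_squares(lambda p:(proj(T,w(p))-U).ravel(),[g[0],g[1],0],loss='soft_l1')
print('post,yaw',r.x,np.degrees(r.x[2]));print(np.round(proj(T,w(r.x))-U,1).tolist())
nz=atz(T,85,181.5,.184);print('nozzle top',nz,'side',atz(S,186,348,.184))
d=nz[:2]-r.x[:2];c,s=np.cos(r.x[2]),np.sin(r.x[2]);print('nozzle in rail',c*d[0]+s*d[1],-s*d[0]+c*d[1])
im=S['image'].copy()
big=cv2.resize(im[160:400,120:340],None,fx=2.4,fy=2.4,interpolation=cv2.INTER_CUBIC)
for q in list(proj(S,w(r.x)))+list(proj(S,nz))+list(proj(S,shellpts(*best.x)[::5])):
    cv2.circle(big,tuple(int(round(k*2.4)) for k in (q[0]-120+.3,q[1]-160+.3)),3,(0,255,0),1)
cv2.imwrite('pics/ov.png',big)
E
python3 f1.py
```

```text
init [ 0.59793785 -0.21067257  0.042     ]
shell centre,yaw [ 0.60279272 -0.20835507 -1.40215361] -80.3374840644524 0.23381828746722427 [np.float64(0.10829997978572872), np.float64(0.12551830768149555)]
post,yaw [0.59341772 0.1135064  0.09319611] 5.339743931503019
[[-0.2, 0.2], [-1.0, 0.6], [-4.1, 0.4], [0.2, 0.1], [0.6, -1.4], [0.9, -0.8], [0.7, 0.2]]
nozzle top [0.5846353  0.28112577 0.184     ] side [0.59183146 0.25745105 0.184     ]
nozzle in rail 0.0068545622132879565 0.16770926763249533
```

View pics/ov.png

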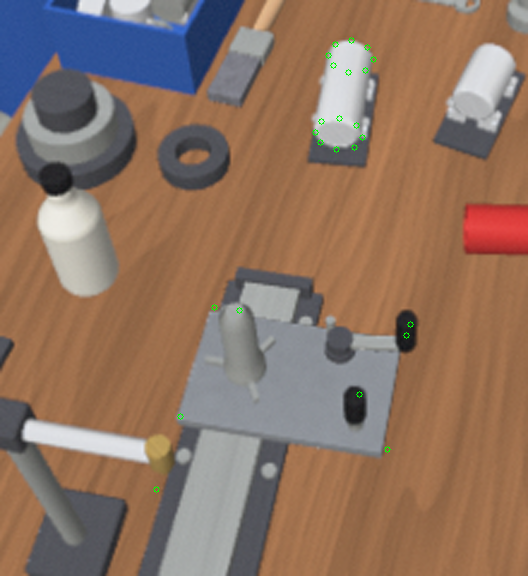

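The overlay agrees for the shell, carriage and post tip. My nozzle pixel was too high on the brass part: its tip is at about (186.5,355.5) in side and (90.5,182.5) in top. I'll move above the shell's closed end, raising first because the press is under the tool.

>>> {"fn": "move_arm", "kwargs": {"targets": "0 0 1 0;0 0 1 0;0 0 1 0;0 0 1 0;0 0 1 0;0.725 0.836 0 0.779;0.725 0.836 0 0.779;0.725 0.836 0 0.779;0.725 0.836 0 0.779;0.725 0.836 0 0.779", "gripper": 87}}

```text
time_s: 0.93
tcp_pos: [0.3228, -0.4747, 0.347]
ee_rot: [[-0.75, -0.661, -0.001], [-0.661, 0.75, 0.001], [-0.0, 0.001, -1.0]]
wrist_force: [0.9, -0.7, 0.1]
gripper_width: 1.001
gripper_force: 0.0
```

>>> {"fn": "move_arm", "kwargs": {"targets": "0.725 0.836 0 0.779;0.725 0.836 0 0.779;0.725 0.836 0 0.779;0.725 0.836 0 0.779;0.725 0.836 0 0.779;0.725 0.836 0 0.779;0.725 0.836 0 0.779;0.725 0.836 0 0.779;0.725 0.836 0 0.779;0.725 0.836 0 0.779"}}

```text
time_s: 1.77
tcp_pos: [0.5041, -0.2656, 0.3471]
ee_rot: [[-0.167, -0.986, -0.001], [-0.986, 0.167, 0.0], [-0.0, 0.001, -1.0]]
wrist_force: [-0.4, -0.8, 0.1]
gripper_width: 1.0
gripper_force: 0.0
```

>>> {"fn": "move_arm", "kwargs": {"targets": "0.725 0.836 0 0.779;0.725 0.836 0 0.779;0.725 0.836 0 0.779;0.725 0.836 0 0.779;0.725 0.836 0 0.779;0 0 -1 0;0 0 -1 0;0 0 -1 0;0 0 -1 0;0 0 -1 0"}}

```text
time_s: 2.6
tcp_pos: [0.5938, -0.1622, 0.2209]
ee_rot: [[0.168, -0.986, -0.001], [-0.986, -0.168, 0.0], [-0.0, 0.001, -1.0]]
wrist_force: [-0.1, -0.5, 1.1]
gripper_width: 0.999
gripper_force: 0.0
```

```bash
python3 - <<'E'
from h import *
from scipy.optimize import least_squares
s=sense();print(s['time_s'],s['tcp_pos'],np.degrees(np.arctan2(s['ee_rot'][1][1],s['ee_rot'][0][1])),np.round(s['joints'],1),s['wrist_force'])
T=load('top0');S=load('side0')
nt=(90.5,182.5);ns=(186.5,355.5)
r=least_squares(lambda p:np.r_[proj(T,p)[0]-nt,proj(S,p)[0]-ns],[.59,.26,.184]);print('nozzle tri',r.x,r.fun)
print(atz(T,*nt,.184),atz(S,*ns,.184))
f=.0
pt=(174.5,181.5);ps=(120+238/2.4,160+306/2.4)
r=least_squares(lambda p:np.r_[proj(T,p)[0]-pt,proj(S,p)[0]-ps],[.59,.1,.131]);print('post tip tri',r.x,r.fun)
E
```

```text
2.6 [ 0.59380918 -0.16218053  0.22085057] -170.33094022254147 [ -0.2  21.2  -1.1  -0.  -67.8   9.9] [-0.09651738 -0.54082805  1.12009711]
nozzle tri [0.58440713 0.26938576 0.1857461 ] [-0.11721181 -1.19054947  0.867456    0.27691473]
[0.58235095 0.26981805 0.184     ] [0.5864144  0.26870288 0.184     ]
post tip tri [0.5935845  0.11231297 0.13427045] [-0.01696655 -0.18278499  0.15081193  0.04713403]
```

>>> {"fn": "move_arm", "kwargs": {"targets": "0 0 -1 0;0 0 -1 0;0 0 -1 0;0 0 -1 0;0 0 -1 0;0 0 -0.8 0;0 0 -0.6 0;0 0 -0.5 0;0 0 -0.5 0;0 0 -0.3 0"}}

```text
time_s: 3.43
tcp_pos: [0.593, -0.1623, 0.028]
ee_rot: [[0.167, -0.986, -0.003], [-0.986, -0.167, 0.0], [-0.001, 0.003, -1.0]]
wrist_force: [0.7, 0.5, 0.2]
gripper_width: 1.001
gripper_force: 0.0
```

```bash
python3 - <<'E'
from h import *
from fit import shellpts
s=sense();print(s['tcp_pos'],s['wrist_force'])
c=save('side','side1');t=save('top','top1')
A=cv2.resize(c['image'][130:250,210:310],None,fx=4,fy=4,interpolation=2)
B=cv2.resize(t['image'][130:250,260:360],None,fx=4,fy=4,interpolation=2)
cv2.imwrite('pics/c3.png',np.hstack([A,B]))
E
```

```text
[ 0.59300064 -0.16230535  0.02795627] [0.74546601 0.48449796 0.17331759]
```

View pics/c3.png

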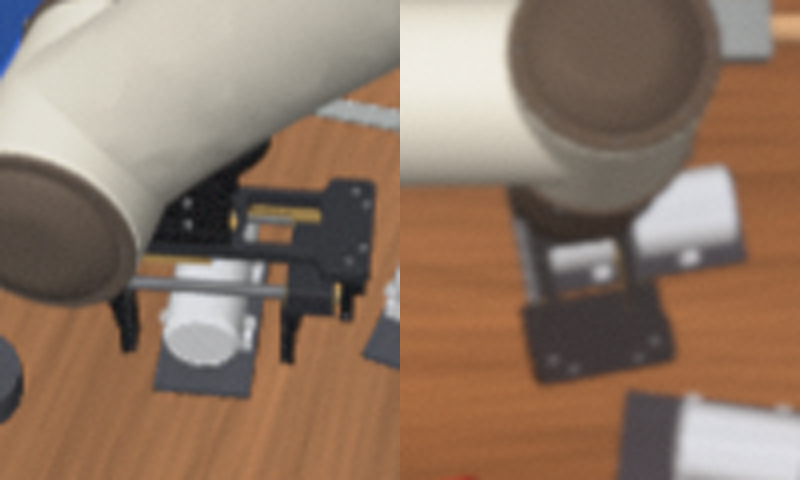

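The side crop shows the fingers straddling the closed end: disc at (203,345), finger tips at (130,350) and (288,362). They sit a few mm too close to the end, so I shift about 5 mm toward the mouth and close.

>>> {"fn": "move_arm", "kwargs": {"targets": "0.03 -0.2 0 0;0 0 0 0"}}

```text
time_s: 3.7
tcp_pos: [0.5958, -0.1681, 0.0309]
ee_rot: [[0.168, -0.986, 0.002], [-0.986, -0.168, -0.0], [0.001, -0.002, -1.0]]
wrist_force: [0.1, 0.6, -0.3]
gripper_width: 1.0
gripper_force: 0.0
```

>>> {"fn": "move_arm", "kwargs": {"targets": "0 0 0 0;0 0 0 0;0 0 0 0;0 0 0 0;0 0 0 0;0 0 0 0;0 0 0 0;0 0 0 0", "gripper": 40}}

```text
time_s: 4.37
tcp_pos: [0.5968, -0.1672, 0.0307]
ee_rot: [[0.169, -0.986, 0.004], [-0.986, -0.169, -0.0], [0.001, -0.004, -1.0]]
wrist_force: [3.3, 0.5, 0.0]
gripper_width: 0.544
gripper_force: 30.0
```

>>> {"fn": "move_arm", "kwargs": {"targets": "0 0 0.2 0;0 0 0.2 0;0 0 0.2 0;0 0 0.4 0;0 0 0.4 0;0 0 0.6 0;0 0 0.6 0;0 0 0.6 0;0 0 0.4 0;0 0 0 0"}}

```text
time_s: 5.2
tcp_pos: [0.5966, -0.1678, 0.1236]
ee_rot: [[0.168, -0.986, 0.006], [-0.986, -0.168, -0.001], [0.002, -0.006, -1.0]]
wrist_force: [0.8, -0.4, -1.2]
gripper_width: 0.541
gripper_force: 30.0
```

```bash
python3 - <<'E'
from h import *
s=sense();print(s['tcp_pos'],s['wrist_force'],s['moment'],s['gripper_width']*87)
c=save('side','side2');t=save('top','top2')
A=cv2.resize(c['image'][90:250,200:330],None,fx=3,fy=3,interpolation=2)
B=cv2.resize(t['image'][130:290,250:380],None,fx=3,fy=3,interpolation=2)
cv2.imwrite('pics/c4.png',np.hstack([A,B]))
E
```

```text
[ 0.5966192  -0.16776183  0.12358987] [ 0.75636661 -0.43736822 -1.22249906] [0.01690269 0.08065895 0.02730842] 47.07101666087749
```

View pics/c4.png

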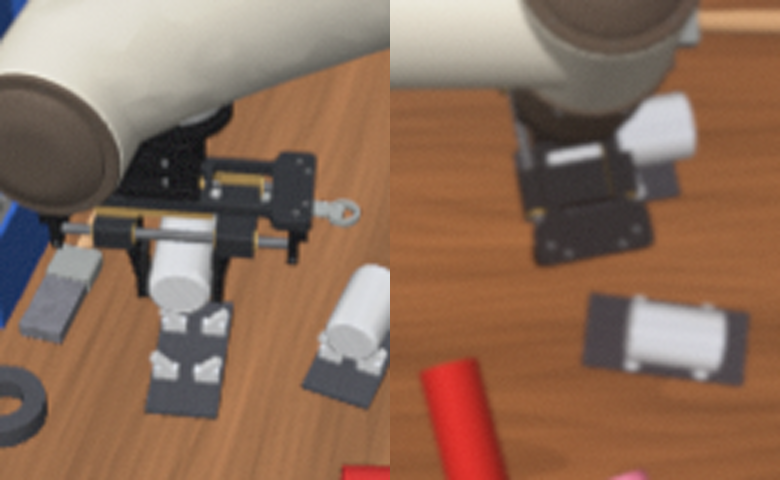

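The shell is gripped (47 mm opening) and lifted clear, but it's still about level, so friction holds it against swinging. I'll ease the grip setpoint in small steps so that the mouth swings down under gravity.

>>> {"fn": "move_arm", "kwargs": {"targets": "0 0 0.4 0;0 0 0 0", "gripper": 46.5}}

```text
time_s: 5.47
tcp_pos: [0.5954, -0.1676, 0.131]
ee_rot: [[0.168, -0.986, 0.001], [-0.986, -0.168, -0.001], [0.001, -0.001, -1.0]]
wrist_force: [0.3, -0.4, -0.6]
gripper_width: 0.54
gripper_force: 28.0
```

>>> {"fn": "move_arm", "kwargs": {"targets": "0 0 0 0;0 0 0 0", "gripper": 47}}

```text
time_s: 5.63
tcp_pos: [0.5947, -0.1674, 0.1296]
ee_rot: [[0.168, -0.986, -0.001], [-0.986, -0.168, 0.0], [-0.0, 0.001, -1.0]]
wrist_force: [0.3, -0.1, -2.5]
gripper_width: 0.545
gripper_force: 18.5
```

```bash
python3 - <<'E'
from h import *
s=sense();print(s['tcp_pos'],s['wrist_force'],s['moment'],s['gripper_width']*87,s['gripper_force'])
E
```

```text
[ 0.59473898 -0.16735676  0.12961013] [ 0.33836673 -0.11804223 -2.49022736] [ 0.03117792  0.13416389 -0.01911492] 47.445999148166685 18.45958834514022
```

Grip force follows the setpoint at about 19 N/mm, so I ease further.

>>> {"fn": "move_arm", "kwargs": {"targets": "0 0 0 0;0 0 0 0;0 0 0 0", "gripper": 47.4}}

```text
time_s: 5.88
tcp_pos: [0.5948, -0.1674, 0.1297]
ee_rot: [[0.168, -0.986, -0.001], [-0.986, -0.168, 0.0], [-0.0, 0.001, -1.0]]
wrist_force: [0.1, -0.4, -2.5]
gripper_width: 0.544
gripper_force: 11.2
```

```bash
cat > m.py <<'E'
from h import *
s=sense();print(s['tcp_pos'],np.round(s['wrist_force'],2),np.round(s['moment'],3),s['gripper_width']*87,s['gripper_force'])
t=save('top','t_%d'%(s['time_s']*100))['image'];o=load('top2')['image']
m=(cv2.cvtColor(t,cv2.COLOR_BGR2HSV)); w=((m[...,2]>125)&(m[...,1]<60))[150:200,315:370]
print('white mouth px',w.sum())
E
python3 m.py; python3 - <<'E'
from h import *
m=cv2.cvtColor(load('top2')['image'],cv2.COLOR_BGR2HSV);print(((m[...,2]>125)&(m[...,1]<60))[150:200,315:370].sum())
E
```

```text
[ 0.59479796 -0.16743628  0.12968497] [ 0.06 -0.38 -2.46] [0.081 0.114 0.007] 47.29767084232621 11.18795357644558
white mouth px 495
489
```

>>> {"fn": "move_arm", "kwargs": {"targets": "0 0 0 0;0 0 0 0;0 0 0 0", "gripper": 47.6}}

```text
time_s: 6.18
tcp_pos: [0.595, -0.1675, 0.13]
ee_rot: [[0.168, -0.986, -0.0], [-0.986, -0.168, -0.0], [0.0, 0.0, -1.0]]
wrist_force: [0.4, 0.0, -1.0]
gripper_width: 0.551
gripper_force: 8.1
```

```bash
python3 m.py
```

```text
[ 0.59497435 -0.16745268  0.1300328 ] [ 0.37  0.01 -0.99] [ 0.005  0.113 -0.045] 47.9034549044492 8.091449565254152
white mouth px 494
```

>>> {"fn": "move_arm", "kwargs": {"targets": "0 0 0 0;0 0 0 0;0 0 0 0", "gripper": 47.73}}

```text
time_s: 6.48
tcp_pos: [0.595, -0.1675, 0.1301]
ee_rot: [[0.168, -0.986, 0.0], [-0.986, -0.168, -0.0], [0.0, -0.0, -1.0]]
wrist_force: [0.1, -0.3, -1.6]
gripper_width: 0.548
gripper_force: 6.2
```

```bash
python3 m.py
```

```text
[ 0.59496553 -0.16746066  0.13007076] [ 0.13 -0.27 -1.56] [0.078 0.166 0.005] 47.7025639311884 6.22417242731899
white mouth px 476
```

>>> {"fn": "move_arm", "kwargs": {"targets": "0 0 0 0;0 0 0 0;0 0 0 0", "gripper": 47.8}}

```text
time_s: 6.78
tcp_pos: [0.5949, -0.1674, 0.13]
ee_rot: [[0.168, -0.986, -0.0], [-0.986, -0.168, 0.0], [-0.0, 0.0, -1.0]]
wrist_force: [-0.8, -0.4, -1.0]
gripper_width: 0.548
gripper_force: 5.8
```

```bash
python3 m.py
```

```text
[ 0.59493386 -0.16741134  0.13001853] [-0.84 -0.38 -1.01] [0.047 0.136 0.03 ] 47.71600738767507 5.840810285881162
white mouth px 313
```

It's swinging. I let it continue.

>>> {"fn": "move_arm", "kwargs": {"targets": "0 0 0 0;0 0 0 0;0 0 0 0"}}

```text
time_s: 7.08
tcp_pos: [0.595, -0.1674, 0.1301]
ee_rot: [[0.168, -0.986, 0.0], [-0.986, -0.168, -0.0], [0.0, -0.0, -1.0]]
wrist_force: [0.4, 0.1, -1.0]
gripper_width: 0.551
gripper_force: 5.8
```

```bash
python3 m.py
```

```text
[ 0.59499707 -0.16743128  0.13005266] [ 0.4   0.08 -1.05] [ 0.055  0.158 -0.037] 47.94894790137235 5.784066533669829
white mouth px 312
```

>>> {"fn": "move_arm", "kwargs": {"targets": "0 0 0 0;0 0 0 0;0 0 0 0", "gripper": 47.86}}

```text
time_s: 7.38
tcp_pos: [0.595, -0.1674, 0.13]
ee_rot: [[0.168, -0.986, -0.0], [-0.986, -0.168, -0.0], [0.0, 0.0, -1.0]]
wrist_force: [0.0, 0.1, -2.6]
gripper_width: 0.55
gripper_force: 5.0
```

```bash
python3 m.py; python3 - <<'E'
from h import *
c=save('side','side3');t=save('top','top3')
A=cv2.resize(c['image'][70:250,200:320],None,fx=3,fy=3,interpolation=2)
B=cv2.resize(t['image'][110:290,260:380],None,fx=3,fy=3,interpolation=2)
cv2.imwrite('pics/c5.png',np.hstack([A,B]))
E
```

```text
[ 0.59497306 -0.16744842  0.1300357 ] [ 0.02  0.13 -2.63] [ 0.065  0.079 -0.026] 47.8849392725711 5.007416533771902
white mouth px 313
```

View pics/c5.png

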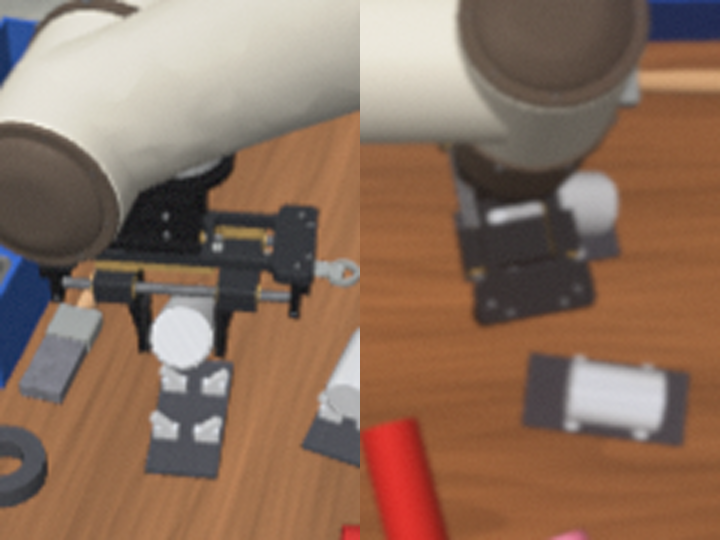

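The side crop shows the closed end facing the camera at (182,337), so the tilt is now about 45° mouth-down. I keep easing.

>>> {"fn": "move_arm", "kwargs": {"targets": "0 0 0 0;0 0 0 0;0 0 0 0", "gripper": 47.91}}

```text
time_s: 7.78
tcp_pos: [0.595, -0.1674, 0.13]
ee_rot: [[0.168, -0.986, -0.0], [-0.986, -0.168, -0.0], [0.0, 0.0, -1.0]]
wrist_force: [-0.2, 0.5, -1.3]
gripper_width: 0.551
gripper_force: 4.4
```

```bash
python3 m.py
```

```text
[ 0.59496534 -0.16743733  0.13003894] [-0.2   0.48 -1.29] [0.012 0.094 0.046] 47.90191313033256 4.3671710556373
white mouth px 315
```

>>> {"fn": "move_arm", "kwargs": {"targets": "0 0 0 0;0 0 0 0;0 0 0 0", "gripper": 47.95}}

```text
time_s: 8.08
tcp_pos: [0.595, -0.1674, 0.13]
ee_rot: [[0.168, -0.986, -0.0], [-0.986, -0.168, 0.0], [-0.0, 0.0, -1.0]]
wrist_force: [0.5, -0.4, -1.9]
gripper_width: 0.553
gripper_force: 4.3
```

```bash
python3 m.py
```

```text
[ 0.59496719 -0.16742219  0.13001826] [ 0.5  -0.35 -1.9 ] [0.067 0.15  0.03 ] 48.10548963730714 4.2598770232871175
white mouth px 159
```

```bash
cat > pf.py <<'E'
from h import *
from scipy.optimize import minimize
import sys
def mdl(G,yaw,th,d,L=.11,r=.024):
    a=np.array([np.cos(yaw)*np.cos(th),np.sin(yaw)*np.cos(th),-np.sin(th)]);n=np.array([-np.sin(yaw),np.cos(yaw),0]);b=np.cross(a,n)
    t=np.linspace(0,2*np.pi,40);ring=r*(np.cos(t)[:,None]*n+np.sin(t)[:,None]*b)
    return np.vstack([G+a*(s-d)+ring for s in(0,L)])
def pitch(n='side',top=None,quiet=False):
    s=sense();G=np.array(s['tcp_pos'])+[0,0,.0115];R=np.array(s['ee_rot']);yaw=np.arctan2(-R[0,1],R[1,1]) 
    yaw=yaw if np.sin(yaw)<0 else yaw+np.pi
    c=save(n,'p_%d'%(s['time_s']*100));h=cv2.cvtColor(c['image'],cv2.COLOR_BGR2HSV)
    m=((h[...,2]>110)&(h[...,1]<60)).astype(float)
    u,v=proj(c,np.array(s['tcp_pos'])+[0,0,.0])[0]; n_=np.array([R[0,1],R[1,1],0])*.022
    e=proj(c,np.array([G-n_,G+n_])-[0,0,.012]);x0,x1=sorted(e[:,0]);y0=int(e[:,1].mean())-4
    x0=int(x0);x1=int(x1)+1
    def q(th,d):
        hh=cv2.convexHull((proj(c,mdl(G,yaw,th,d))*64).astype(np.float32)).astype(np.int32);k=np.zeros(m.shape,np.uint8)
        cv2.fillConvexPoly(k,hh,255,cv2.LINE_AA,6);return np.abs(k/255.-m)[y0:y0+70,x0:x1].sum()
    best=sorted((q(np.radians(t),d/1000),t,d) for t in range(-10,121,2) for d in (6,8,10,12))
    print('pitch',best[:4],'yaw',np.degrees(yaw),(x0,x1,y0));return c,G,yaw
if __name__=='__main__': pitch()
E
python3 pf.py; python3 - <<'E'
import pf,numpy as np
from h import *
d=load('side3'); pf.save=lambda n,f:d
pf.pitch()
E
```

```text
pitch [(np.float64(234.04313725490198), 58, 10), (np.float64(234.1843137254902), 58, 6), (np.float64(234.38039215686277), 58, 8), (np.float64(234.7490196078431), 58, 12)] yaw 279.6588876354253 (251, 271, 181)
pitch [(np.float64(220.31764705882352), 58, 10), (np.float64(220.54509803921567), 58, 6), (np.float64(220.7176470588235), 58, 8), (np.float64(221.06274509803922), 58, 12)] yaw 279.6605745378864 (251, 271, 181)
```

>>> {"fn": "move_arm", "kwargs": {"targets": "0 0 0.3 0;0 0 0.6 0;0 0 0.8 0;0 0 0.8 0;0 0 0.8 0;0 0 0.6 0;0 0 0.4 0;0 0 0.1 0;0 0 0 0", "gripper": 47.85}}

```text
time_s: 8.93
tcp_pos: [0.5951, -0.1674, 0.2408]
ee_rot: [[0.168, -0.986, 0.001], [-0.986, -0.168, 0.0], [0.0, -0.001, -1.0]]
wrist_force: [-0.4, 0.1, -1.8]
gripper_width: 0.551
gripper_force: 5.6
```

```bash
sed -i 's/y0:y0+70/y0:min(y0+60,186)/' pf.py; python3 pf.py; python3 - <<'E'
from h import *
import glob
f=sorted(glob.glob('pics/p_*.npz'),key=lambda x:int(x[7:-4]))[-1][5:-4]
c=load(f);cv2.imwrite('pics/c6.png',cv2.resize(c['image'][40:220,190:330],None,fx=3,fy=3,interpolation=2))
E
```

```text
pitch [(np.float64(29.482352941176472), -6, 6), (np.float64(30.458823529411767), -8, 6), (np.float64(30.80392156862745), -10, 6), (np.float64(31.396078431372548), -4, 6)] yaw 279.658053257887 (249, 271, 144)
```

View pics/c6.png

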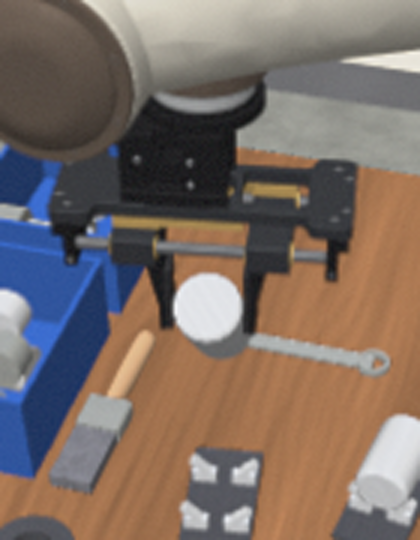

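The crop shows the closed end's disc at (207,307) with the tube side visible below it to (222,355), so it is now about 65–75° down. I refit with a darker threshold.

```bash
sed -i 's/>110)&(h\[...,1\]<60)/>75)\&(h[...,1]<75)/' pf.py; python3 pf.py; python3 - <<'E'
from h import *
import glob
f=sorted(glob.glob('pics/p_*.npz'),key=lambda x:int(x[7:-4]))[-1][5:-4]
h=cv2.cvtColor(load(f)['image'],cv2.COLOR_BGR2HSV)
for y in range(134,168,3): print(y,' '.join('%3d/%-3d'%(h[y,x,2],h[y,x,1]) for x in range(246,276,3)))
E
```

```text
pitch [(np.float64(14.36862745098039), 46, 12), (np.float64(15.062745098039215), 46, 10), (np.float64(16.027450980392157), 46, 8), (np.float64(16.227450980392156), 46, 6)] yaw 279.6501566325084 (249, 271, 144)
134  42/12  169/133 213/10  233/8   231/7   232/7   231/8   170/72  153/132  39/33 
137  43/6   188/56  233/7   231/7   234/7   231/7   230/7   233/8   147/116  37/21 
140  41/12  232/5   231/7   232/5   230/7   232/7   232/7   229/7   185/1    40/13 
143  44/6   234/4   233/7   231/6   231/7   232/7   230/6   231/7   211/4    34/8  
146  44/17  226/3   230/6   232/5   231/7   230/7   233/5   231/6   135/2    37/21 
149  54/52  161/67  233/7   230/6   231/7   232/7   231/8   211/4   100/5    37/28 
152 152/133 158/136 156/25  221/5   229/4   222/3   199/4   107/2   102/3    94/3  
155 153/132 163/131 165/133 117/46  106/2   104/2   104/5   102/0   104/5   136/30 
158 154/134 165/131 166/132 169/131 128/68  100/3   101/5   101/3   140/100 165/131
161 162/131 165/130 165/133 163/133 167/130 155/130 164/131 156/129 159/128 159/132
164 163/135 165/133 166/129 163/131 162/131 161/130 163/131 148/129 164/132 154/129
167 162/134 166/134 164/131 162/135 157/130 164/132 159/132 152/136 158/131 155/133
```

The fit gives a pitch of about 46°, held by pivot friction. Plan:
1. Re-tighten, carry it to the robot's side of the post and spin it so the mouth points +x.
2. With a light grip, press its upper rim slowly against the upright post, which can't move in x, to finish the swing.
3. Lower it over the post.

>>> {"fn": "move_arm", "kwargs": {"targets": "0 0 0 0;0 0 0 0;-0.2 0.4 0 0.6;-0.254 0.537 0 0.857;-0.254 0.537 0 0.857;-0.254 0.537 0 0.857;-0.254 0.537 0 0.857;-0.254 0.537 0 0.857;-0.254 0.537 0 0.857;-0.254 0.537 0 0.857", "gripper": 44}}

```text
time_s: 9.87
tcp_pos: [0.5449, -0.0629, 0.2394]
ee_rot: [[0.68, -0.733, -0.001], [-0.733, -0.68, -0.0], [-0.001, 0.001, -1.0]]
wrist_force: [0.5, 0.1, -1.3]
gripper_width: 0.541
gripper_force: 30.0
```

>>> {"fn": "move_arm", "kwargs": {"targets": "-0.254 0.537 0 0.857;-0.254 0.537 0 0.857;-0.254 0.537 0 0.857;-0.254 0.537 0 0.857;-0.254 0.537 0 0.857;-0.254 0.537 0 0.857;-0.254 0.537 0 0.857;-0.254 0.537 0 0.857;-0.254 0.537 0 0.857;-0.254 0.537 0 0.857"}}

```text
time_s: 10.7
tcp_pos: [0.4814, 0.0713, 0.2396]
ee_rot: [[0.997, -0.075, -0.001], [-0.075, -0.997, -0.001], [-0.001, 0.001, -1.0]]
wrist_force: [-0.8, 0.8, -1.7]
gripper_width: 0.544
gripper_force: 30.0
```

>>> {"fn": "move_arm", "kwargs": {"targets": "-0.254 0.537 0 0.857;-0.254 0.537 0 0.857;-0.054 0.137 0 0.26;0 0 0 0;0 0 0 0"}}

```text
time_s: 11.12
tcp_pos: [0.468, 0.1009, 0.2398]
ee_rot: [[0.996, 0.093, -0.0], [0.093, -0.996, -0.0], [-0.0, 0.0, -1.0]]
wrist_force: [0.4, 0.2, -0.6]
gripper_width: 0.543
gripper_force: 30.0
```

```bash
sed -i 's/yaw=yaw if .*/yaw=yaw if (np.sin(yaw)<-.7 or np.cos(yaw)>.7) else yaw+np.pi/; s/y0:min(y0+60,186)/y0-45:y0+45/; s/,x0:x1\]/,x0-30:x1+30]/' pf.py
cat >> pf.py <<'E'
    f=sorted(__import__('glob').glob('pics/p_*.npz'),key=lambda x:int(x[7:-4]))[-1][5:-4]
    h=cv2.cvtColor(load(f)['image'],cv2.COLOR_BGR2HSV);s=sense();u,v=proj(load(f),np.array(s['tcp_pos'])+[0,0,.0115])[0].astype(int)
    print(s['tcp_pos'],s['wrist_force'],s['gripper_force'],'G px',u,v)
    for y in range(v-24,v+45,3): print(y,''.join('#' if h[y,x,1]<75 and h[y,x,2]>160 else '+' if h[y,x,1]<75 and h[y,x,2]>75 else 'b' if h[y,x,2]<60 else '.' for x in range(u-70,u+50,2)))
E
python3 pf.py
```

```text
File "pf.py", line 22
    f=sorted(__import__('glob').glob('pics/p_*.npz'),key=lambda x:int(x[7:-4]))[-1][5:-4]
IndentationError: unexpected indent
```

```bash
sed -i "s/^if __name__=='__main__': pitch()/if __name__=='__main__':\n    pitch()/" pf.py; python3 pf.py
```

```text
pitch [(np.float64(2014.5882352941176), -4, 6), (np.float64(2019.8431372549019), -2, 6), (np.float64(2025.4352941176471), 0, 6), (np.float64(2027.164705882353), 2, 6)] yaw 5.329172769116652 (286, 291, 261)
[0.46807315 0.10070834 0.23986487] [ 0.09666114 -0.36461422 -1.823635  ] 29.998614471405745 G px 288 260
236 ........................+bbbbbbbbbbbbbbbbbbb+++++++#########
239 ........................+bbbbbbbbbbbbbbbbbbb+++.++++########
242 ......................bbbbbbbbbbbbbbbbbbbbb.++...+++########
245 .....................bbbbbbbbbbbbbbbbbbbbbb.++....+++#######
248 .....................bbbbbbbb.bb.bb.bbbbbbbb.b....++++######
251 ....................+.bbbb.bbb.bbb..b.bbbbbbb.b....++++#####
254 ....................bbb.bbb.bb.b.bbbb.bb.bbb.bb.....+++#####
257 ...................bb.bbbb.bbbbb..bb..bb..b...b.....++++###+
260 ...................b.bbb.bbbb.....bbb.b.bbb.bbb......++++#++
263 ................++bb.+bb.b.bb.bbbb.b.bbbbbbbbb........++##++
266 .............++##+bbb.bbbb.b.bbbb.bb.b.bbbb.bb........++#+++
269 ............#####+bbb.b.++bbbbbbbb..bbb.b++.bb.........++.+.
272 .++++.......#####+bbbbbbbb...b.....bb++bb..bb..........++...
275 ++++++++++++#####+bbbbbbbbbbbbbbbbbb........b...........+...
278 ..++++++++++######bb.+bbbbbbbbbbbbbbbbbbbbbbb............++.
281 ++################+bbbbbbbbbbbbbbbbbbbbbbbbbb...............
284 ++####################+++..bbbbbbbbbbbbbb+.bb...............
287 #++#########++######++++.............bbbbbbb................
290 ++++########++++++++...............bb.......................
293 ++++++++++#++++#+..++.............bbbb......................
296 ++++++++++++++++++.++++...........bbbb......................
299 ++++++++++++++++++++++++++++......bbbb......................
302 +++++++++++++++++++++++++#++++++++bbbb......................
```

```bash
python3 - <<'E'
from pf import *
c=load('p_1112') if __import__('os').path.exists('pics/p_1112.npz') else None
import glob; f=sorted(glob.glob('pics/p_*.npz'),key=lambda x:int(x[7:-4]))[-1][5:-4]; c=load(f);s=sense();G=np.array(s['tcp_pos'])+[0,0,.0115]
for th in range(20,91,10):
    p=proj(c,mdl(G,np.radians(5.3),np.radians(th),.01)); m=p[40:]
    print(th,'mouth box',m.min(0).round(),m.max(0).round(),'lowest z',mdl(G,0,np.radians(th),.01)[:,2].min().round(3))
print(proj(c,np.array([[.5935,.1129,.131]])))
E
```

```text
20 mouth box [226. 250.] [239. 279.] lowest z 0.195
30 mouth box [229. 257.] [246. 284.] lowest z 0.181
40 mouth box [234. 262.] [253. 289.] lowest z 0.169
50 mouth box [240. 268.] [262. 294.] lowest z 0.159
60 mouth box [247. 272.] [271. 297.] lowest z 0.153
70 mouth box [255. 276.] [281. 301.] lowest z 0.149
80 mouth box [264. 279.] [290. 303.] lowest z 0.149
90 mouth box [273. 281.] [300. 305.] lowest z 0.151
[[219.42463108 288.75321713]]
```

The measured mouth edge (242,265) matches a pitch of about 48°. I lower to contact height and push slowly along the rail's +x with a light grip.

>>> {"fn": "move_arm", "kwargs": {"targets": "0 0.02 -0.5 0;0 0 -0.8 0;0 0 -0.8 0;0 0 -0.7 0;0 0 -0.3 0;0.2 0.019 0 0;0.2 0.019 0 0;0.2 0.019 0 0;0.2 0.019 0 0;0.2 0.019 0 0", "gripper": 47.4}}

```text
time_s: 12.0
tcp_pos: [0.4943, 0.1043, 0.1635]
ee_rot: [[0.996, 0.094, 0.002], [0.094, -0.996, 0.001], [0.002, -0.001, -1.0]]
wrist_force: [-0.4, -0.0, -1.2]
gripper_width: 0.548
gripper_force: 12.8
```

>>> {"fn": "move_arm", "kwargs": {"targets": "0.2 0.019 0 0;0.2 0.019 0 0;0.2 0.019 0 0;0.2 0.019 0 0;0.2 0.019 0 0"}}

```text
time_s: 12.42
tcp_pos: [0.5118, 0.1039, 0.1618]
ee_rot: [[0.996, 0.093, -0.015], [0.093, -0.996, -0.005], [-0.016, 0.004, -1.0]]
wrist_force: [-14.2, -1.9, 7.8]
gripper_width: 0.544
gripper_force: 11.0
```

```bash
python3 pf.py
```

```text
pitch [(np.float64(3097.937254901961), 120, 12), (np.float64(3116.403921568627), 120, 10), (np.float64(3121.6627450980395), 118, 12), (np.float64(3134.1529411764704), 120, 8)] yaw 5.321538484030195 (260, 266, 282)
[0.51338341 0.10423193 0.16202363] [-11.64527457  -1.39310998   8.27815926] 10.592160844244063 G px 261 282
258 ........................bbb.++##############################
261 .........................bbb++##############################
264 .........................bbb+++#############################
267 ......................bbbbbbb++#############################
270 ......................bbbbbbb++#############################
273 ..............+++++++bbbbbbbb+++############################
276 ................++++.bbbbbbbbb++#########################+++
279 ............++.++++++bbbbbbbbb++####################++++++++
282 ............+++++++bbbbbbbbbbb.++################+++++.....+
285 ...........+++++++.bbbbbbbbbbbb++#############++++...+++++++
288 ..........++++++++bbbbbbbbbbbbb++##########++++...++++++++++
291 ........+++++++++bbb+.bbbbbbbbb.++#######+++...+++++++++++++
294 ........+++++++++bbbbb.+.bbbbbbb++#####+++..++++++++++++++++
297 .......++++++++++bbbbbb.bbbbbbbb.++##+++...+++++++++++++++++
300 .......++++++++++bbbbbbbbbbbbbbbb++#+++..+++++++++++++++++++
303 ......+++++++++++++bbbbbbbbbbbbbb++++...+++++++++++++++++...
306 ......++++++++++++++++++.bbbbbbbbb++....+++++++++++++.......
309 .....++++++++++++++++++++++++++++.++....+++++++++++.........
312 .....+++++++++++++++++++++++++++++++.....++++++++...........
315 ....++++++++++++++++++++++++++++++++........++.+............
318 ....+++++++++++++++++++++++++++++++++.......................
321 ...++++++++++++++++++++++++++++++++++.b.....................
324 ...+++++++++++++++++++++++++++++++++.bbbb+++................
```

The push gave (-14, +8) N, directed along the shell's axis, so the rim caught on the post's cone and jammed. I back off, check the shell, and retry lower, on the cylindrical part.

>>> {"fn": "move_arm", "kwargs": {"targets": "-0.3 -0.028 0 0;-0.3 -0.028 0 0;-0.3 -0.028 0 0;-0.3 -0.028 0 0;0 0 0 0;0 0 0 0"}}

```text
time_s: 12.97
tcp_pos: [0.4878, 0.1036, 0.1629]
ee_rot: [[0.996, 0.094, 0.001], [0.094, -0.996, 0.0], [0.001, -0.0, -1.0]]
wrist_force: [-0.2, 0.8, -1.9]
gripper_width: 0.551
gripper_force: 11.0
```

```bash
python3 pf.py;  python3 - <<'E'
from pf import *
import glob; f=sorted(glob.glob('pics/p_*.npz'),key=lambda x:int(x[7:-4]))[-1][5:-4]; c=load(f);s=sense();G=np.array(s['tcp_pos'])+[0,0,.0115]
for th in range(30,71,10):
  for d in(.005,.015):
    p=proj(c,mdl(G,np.radians(5.3),np.radians(th),d)); m=p[40:]
    print(th,d,'mouth box',m.min(0).round(),m.max(0).round())
b=load('side0')['image'].astype(int);a=c['image'].astype(int);print('post tip shift check',np.abs(a-b).sum(2)[290:330,212:226].mean())
E
```

```text
pitch [(np.float64(3155.423529411765), 120, 6), (np.float64(3168.6705882352944), 120, 8), (np.float64(3183.3647058823526), 120, 10), (np.float64(3197.156862745098), 120, 12)] yaw 5.407368171161951 (273, 278, 284)
[0.48821078 0.10372755 0.16287382] [-0.16688215 -0.10023928 -0.98801176] 11.03534602560103 G px 275 284
260 ..........................bbbbbbbbbb++######################
263 .........................+bbbbbbbbbb.++#####################
266 .........................+bbbbbbbbbbb++#####################
269 .........................bbbbbbbbbbbb.++####################
272 .......+++++...........bbbbbbbbbbbbbbb++####################
275 .......+++++++++++++++bbbbbbbbbbbbbbbb.++###################
278 .....++.+++++++++++++.bbbbbbbbbbbbbbbbb+++##################
281 .....++++++##++#++++.b.bbbbbbbbbbbbbbbb.++##################
284 ....++++#++##+#+++++bbbbbbbbbbbbbbbbbbbb++##################
287 ....++++++##+++++#+.bbbbbbbbbbbbbbbbbbbb.++#################
290 .++++++++++#+++++++bbbbbbbb.bbbb.bbbbbbbb++##############+++
293 .++++++++++++++++#+bb++bbbbbbbbbbbbbbbbbb.++###########++++.
296
[... 480 characters left out ...]
++++++++++++++++......+....+++++++++
320 ++++++++++++++++++++++++++++++++++++++++...............++.++
323 ++++++++++++++++++++++++++++++bbbb++++++........+...........
326 +++++++++++++++++++++++++++++.bbbb+++++.....................
30 0.005 mouth box [220. 280.] [235. 306.]
30 0.015 mouth box [224. 279.] [239. 305.]
40 0.005 mouth box [224. 285.] [242. 310.]
40 0.015 mouth box [228. 284.] [246. 309.]
50 0.005 mouth box [230. 290.] [251. 314.]
50 0.015 mouth box [233. 289.] [254. 313.]
60 0.005 mouth box [237. 294.] [260. 318.]
60 0.015 mouth box [240. 292.] [262. 316.]
70 0.005 mouth box [245. 298.] [269. 321.]
70 0.015 mouth box [247. 296.] [271. 319.]
post tip shift check 31.59107142857143
```

```bash
cat > vm.py <<'E'
from h import *
import glob,sys
f=sorted(glob.glob('pics/p_*.npz'),key=lambda x:int(x[7:-4]))[-1][5:-4]
def vm(x0,x1,y0,y1,f=f):
    h=cv2.cvtColor(load(f)['image'],cv2.COLOR_BGR2HSV)
    for y in range(y0,y1,2): print(y,''.join('.' if h[y,x,1]>75 and h[y,x,2]>60 else chr(48+h[y,x,2]//10) if h[y,x,2]<100 else chr(55+h[y,x,2]//10) for x in range(x0,x1)))
if __name__=='__main__': vm(*map(int,sys.argv[1:5]))
E
python3 vm.py 205 270 268 324
```

```text
268 .................................................8522222222222222
270 .............................................55555323222222232222
272 ..............888889AAA.....................655554223222232222222
274 .............988888888888888888889BB........555555544433333323223
276 .............7777888888888888888888888888875555555556555555555555
278 ..........8887679FFFFFDDB9988787888888888865555555555555555555555
280 .........8898877DFFFFGGGGGFFGFFFFFEDDCB97655565555555555555555555
282 ........A888888AFFFGFFGGGGFFFGFFFFFGFFFA6555555555556555555555555
284 ........8888889FGFGGFGGGGFFFGFFFFFFGFFD75555565555565555555555555
286 .......A999BCDCEDFGFGGGFFFFFGFFFFFGFFF855565555655555555555555555
288 ......ACCDFFFFFFC99DGGGGFFFGGFFFFFFFFC655555555555555556555556555
290 ..EEEECACFFFFFFFCB98CFGGGFFGFFFFFGFFF8555555555555565565555555556
292 .DDDDDABDEFFFFFECCA98DDDDDFFFFFFGGHHE65556A9965555555555555555555
294 .DDDDDBCDEEEEEEDDBBA9BDDDDDDDDDEEIJI85555678655555555555555555565
296 DDEDDDCCDDEEEDDDCBAA9ADDDDDDEDDDEJJH75556555555566555556555555555
298 DEDDDDDCCDDDDDDCBBBA98DEDDDDDDDDEKKK8456655665
[... 159 characters left out ...]

304 DEDDEEDDCCDDDDDCCCBAA99DFECACDDDDEIKGB422344322233334444444444444
306 DDEDDEDDCCCDDDDDCCBAA988BBDDEEDDDEEIJF612234322222222222223233233
308 EEEEEEEECCCDDDDDCCBBA9888BDEEDDDDDDDEHFCAA99753323222222222222222
310 DDEEEEFECBCCDDDDCCBBA9988ADEDEDEDDDDDDEGGGGGFFEDDCBAA765444333222
312 DDDDDCCCCCCCDDDDCCCBAAA998DDDDDDEDEDEDDDDCEEDDDDEDEEEEDDEEEEEEDBB
314 EEDEEEEDDCDDDDDDDCCCBBAA9ADDDDDEDDDDEDEEDDEEDEDDEDDDEEDEEDEEEEEEE
316 EEEEEEEEEDDDDDDDDDCCCBBAACDDDDDDDDEEDDEEDEEEEEEDDDDDDEEEEEEEEEEEE
318 EEEEEEEDEDDDDDDDDDDDCBBCDEEDDDDDDDDDDDEEEEEEDDDDDDDDDDEDEEEEEEEEE
320 EEEEDDDDDDDDDDDDDDDEFEEDEEEEDEDDDEDDDEDDEEEEEEEDDDDDDDEEEEEEDCCCC
322 EDEEDDDDDDDDDDEEEDDEEEEDDEEDEEEEEDEEDEDEEEEEEEEEEEEDEEEEEED843333
```

>>> {"fn": "move_arm", "kwargs": {"targets": "0 0 -0.4 0;0 0 -0.4 0;0 0 -0.2 0;0.2 0.019 0 0;0.2 0.019 0 0;0.2 0.019 0 0"}}

```text
time_s: 13.52
tcp_pos: [0.5042, 0.1052, 0.1378]
ee_rot: [[0.996, 0.094, 0.001], [0.094, -0.996, 0.0], [0.001, -0.0, -1.0]]
wrist_force: [-0.0, 1.1, -0.3]
gripper_width: 0.549
gripper_force: 11.0
```

>>> {"fn": "move_arm", "kwargs": {"targets": "0.2 0.019 0 0;0.1 0.01 0 0;0.1 0.01 0 0"}}

```text
time_s: 13.77
tcp_pos: [0.5126, 0.1057, 0.1375]
ee_rot: [[0.996, 0.093, -0.002], [0.093, -0.996, -0.001], [-0.002, 0.0, -1.0]]
wrist_force: [-3.8, 0.5, 0.3]
gripper_width: 0.549
gripper_force: 11.0
```

```bash
python3 pf.py|sed -n 2p; python3 vm.py 200 300 290 330
```

```text
[0.51268654 0.10566475 0.13734909] [-1.31530382  0.12354305 -0.78584299] 11.031848271377385 G px 262 290
290 .......EEEDBACEFFEFFFCA88CFFFA7655555555555555555555557CEFFGGHHIIIJJJJJKKKKKKKLLLLLLLLLLLLLMLLLLLLLL
292 ......CDDDDABDEEFFFEDCBA88CC7555555555555555555555555559EFFGGHHHIIJJJJJKKKKKKKLLLLLLLLLLLLMLLLMLLLLM
294 ......CDDDDBBDDEEEEDCCBA99B96555555555555555555555555556CEFGGGHHIIIIJJJJKKKKKKLLLLLLLLLLLLLMMMMMMMLI
296 .....DDDDDDCCCDDDDDDCCBA998655555555555555555555555555558EFFGGGHHIIIJJJJJKKKKKLLLLLLLLLLLMMMMKGDBAAA
298 ....CCDDDDDCCCCDCDDCCBBAA96555579965555555555555555555556CEFFGGHHIIIIJJJKJKKKKKLLLLLLLMLLIEBAAABBA98
300 ....CDDDDDDDCCCCCDCCCBBAA865555797655555555555555555555558EFFGGHHHIIIJJJJJKKKKKKLLLLKIEBAAAAA8877667
302 ...CCDDDDDDDCCCCCDCCCBBAA755555555555656555555555555555556CEFGGGHHIIIIJJJJKKKKLLLKFBA9AA9877777789AA
304 ...CDDDDDDDDDCCCCCDCCCBBA8555555555569986555555555555655558EFFGGGHHIIIJJJJJKLKIEA9999877667789AAAAAA
306 ..CDDDDDDDDDDCCCCCCCCCBBA7444444444445555555555555555555556BEFGGGHHHIIIJJKKJFB9999877667899AA99A9999
308 .DDDDDEEEDDDDCBCCCDDCCBBA742334444444444444444
[... 404 characters left out ...]
CDDDEEEEDCDCBBBA9987665333232227DEGHGA88776777888988888888888888888888
318 DDDDDDDDDDDDDDDCCCDDDDDDDCBBBDDDDDDDDDDDDDDDDDDDDDDDDDDDBBA888BEGF9777777778888888888888888888888888
320 DDDDDDDDDDDDDDDDDDCCCCCDEEEDDDDDDDDDDDDDDDDDDDDDDDDDDDDDDDDDDEDEFA7777776778888888888888888888888777
322 DDDDDDDDDDDDDDDDDDDDDDDCDEEDDDDDDDDDDDDDDDDDDDDDDDDDDDDDDDDDDDDDD87777767778888878888888888887877777
324 DDDDDDDDDDDDDDDDDDDDDDDDDEEEDDDDDDDDDDDDDDDDDDDDDDDDDDDDDDDDDED8A77666677777877788778888777777777777
326 DDDDDDEEEDDDDDDDDDDDDDDDDDDCDDDDDDDDDDDDDDDDDDDDDDDDDDDDDDDEEDD6667667776777777777777777777777777777
328 DDDDDDDDEEDDDDDDDDDDDDDDDDDDDDDDDDDDDDDDDDDDDDDDDDDDDDDDDDDDDED6246777676677777777777777777777777767
```

The force is now small and horizontal, so it is pivoting. I continue with a slight rise.

>>> {"fn": "move_arm", "kwargs": {"targets": "0.12 0.011 0.03 0;0.12 0.011 0.03 0;0.12 0.011 0.03 0;0.12 0.011 0.03 0;0.12 0.011 0.03 0"}}

```text
time_s: 14.23
tcp_pos: [0.5287, 0.1074, 0.1416]
ee_rot: [[0.996, 0.094, 0.001], [0.094, -0.996, 0.0], [0.001, -0.0, -1.0]]
wrist_force: [-1.4, 0.0, -1.0]
gripper_width: 0.551
gripper_force: 10.5
```

>>> {"fn": "move_arm", "kwargs": {"targets": "0.12 0.011 0.03 0;0.12 0.011 0.03 0;0.12 0.011 0.03 0;0.12 0.011 0.03 0"}}

```text
time_s: 14.57
tcp_pos: [0.5405, 0.1085, 0.1444]
ee_rot: [[0.996, 0.094, 0.0], [0.094, -0.996, 0.0], [0.0, -0.0, -1.0]]
wrist_force: [-2.0, 0.0, -1.5]
gripper_width: 0.542
gripper_force: 9.9
```

```bash
python3 pf.py|sed -n 2p; python3 vm.py 195 285 286 340
```

```text
[0.54120197 0.10864556 0.14456832] [-0.31263444 -0.33553567 -0.61864792] 9.951674683279634 G px 246 285
286 ................655555555555559EFFGGHHHIIIIJJJJKKKKKKKLLLLLLLLLLLLLMMMLKHFDCBA999999999999
288 ...............7555555555555557CFFGGHHHIIIJJJJJJKKKKKKKLLLLLLLMMLKHECBAAAAAAA9887777777667
290 ............EC85555555555555556BEFGGGHHHIIIJJJJJKKKKKKLKLLLLJHEBAAAAAA98877776766767777878
292 ...........CC9655555555555555558EFFGGHHIIIIIJJJJJKKKKLLLJGCAAAAA98776676777789999999999999
294 ...........CB7555589975555555556CEFGGHHHIIIJJJJJJKKKKHDA99A99776776778899AA999999999999998
296 ..........CC85555555555555555555AEFGGGHHHIIIJJJKKIFB999987767777899AA9A9999999999999888888
298 .........BCC855555555557886555557DFFGGGHHIIIJJJGB99998766667799999999999999888999888888888
300 .........BDDA64545555557886555546CEFFGGHHIIJHDA9888777667899999999999989989988888888888888
302 ........CCDD8434444444444544445559EFFGGHHIHC9888776667899999999998988888988888888888888888
304 ........CDDDB864223233334444444446CEFGGIHD988876667789999888898888888988888988888888888888
306 .......CDDCDDDC9423455322222222324AEFGHFA8
[... 868 characters left out ...]
66676777776667676666667776676776676
326 .CDDDDDDDDDDDDDDDDDDDDDDDDDDDDDCCCDDDDDDDDCA877767666666666666776666777666666777667666677.
328 CDDDDDDDDDDDDDDDDDDDDDDDDDDDDDCCDDDDDDDDDDDDDCA9976766665556666666666666666666667779AABA..
330 CDDDDDDDDDDDDDDDDDDDDDDDDDDDDDDDDDDDDDDDDDDDDDDDDDCCBAA99887777777775555554336CDDDDDDDC9..
332 DDDDDDDDDDDDDDDDDDDDDDDDDDDDDDDDDDDDDDDDDDDDDDDDDDDDDDDDDDDDDDDDDDDD8323222227DDDDDDDDC...
334 DDDDDDDDDDDDDDDDDDDDDDDDDDDDDDDDDDDDDDDDDDDDDDDDDDDDDDDDDDDDDDDDDDDDA42232235BDDDDDDDDA...
336 AAAABBBBBCCDDDDDDDDDDDDDDDDDDDDDDDDDDDDDDDDDDDDDDDDDDDDDDDDDDDDDDDDDDB754457ADDDDDDDDC9...
338 .87878889ABAAAAABBBBBCCDDDDDDDDDDDDDDDDDDDDDDDDDDDDDDDDDDDDDDDDDDDDDDDCBBAAACDDDDDDDDC....
```

The geometry says about 80° now. I finish the push to 40 mm from the post axis, then raise straight up.

>>> {"fn": "move_arm", "kwargs": {"targets": "0.13 0.012 0.02 0;0.13 0.012 0.02 0;0.13 0.012 0.02 0;0.13 0.012 0 0;0 0 0 0"}}

```text
time_s: 15.03
tcp_pos: [0.5538, 0.1098, 0.1458]
ee_rot: [[0.996, 0.094, 0.001], [0.094, -0.996, 0.0], [0.001, -0.0, -1.0]]
wrist_force: [-0.3, -0.3, -0.9]
gripper_width: 0.547
gripper_force: 8.4
```

```bash
python3 m.py | head -1
```

```text
[0.55384571 0.10975861 0.14583481] [-0.34 -0.29 -0.94] [-0.212  0.273 -0.015] 47.54730970184603 8.408718930779742
```

>>> {"fn": "move_arm", "kwargs": {"targets": "-0.1 -0.01 0 0;0 0 0 0;0 0 0.3 0;0 0 0.6 0;0 0 0.8 0;0 0 0.8 0;0 0 0.8 0;0 0 0.6 0;0 0 0.2 0;0 0 0 0", "gripper": 44}}

```text
time_s: 15.92
tcp_pos: [0.5512, 0.1097, 0.2503]
ee_rot: [[0.996, 0.094, 0.004], [0.094, -0.996, 0.002], [0.004, -0.001, -1.0]]
wrist_force: [0.3, -0.1, -1.0]
gripper_width: 0.539
gripper_force: 29.8
```

```bash
python3 pf.py|sed -n 2p; python3 - <<'E'
from pf import *
import glob; f=sorted(glob.glob('pics/p_*.npz'),key=lambda x:int(x[7:-4]))[-1][5:-4]; c=load(f);s=sense();G=np.array(s['tcp_pos'])+[0,0,.0115]
for th in (75,90):
    p=proj(c,mdl(G,np.radians(5.3),np.radians(th),.01));print(th,p[:40].min(0).round(),p[:40].max(0).round(),'mouth',p[40:].min(0).round(),p[40:].max(0).round())
h=cv2.cvtColor(c['image'],cv2.COLOR_BGR2HSV)
for y in range(210,305,3): print(y,''.join('.' if h[y,x,1]>75 and h[y,x,2]>60 else chr(48+h[y,x,2]//10) if h[y,x,2]<100 else chr(55+h[y,x,2]//10) for x in range(195,295,1)))
E
```

```text
[0.55038646 0.10950301 0.24867792] [-0.61074614  0.10466512 -1.89344939] 29.847292646882124 G px 237 250
75 [224. 235.] [253. 260.] mouth [214. 269.] [240. 293.]
90 [222. 235.] [252. 259.] mouth [228. 273.] [255. 296.]
210 .....EEFFGGHHHIIIIIJJJJJJJKKKKKKKKLLLLKHECAAAAAA9987777766666677666666666667667667676666666666667777
213 877779EFFGGGHHIIIIIJJJJJJJJJKKKKKIFCA99A998877666766666777888999999999999999999989888887777766666666
216 777778CEFFGGGHHHIIIIIJJJJKKKJFCA99998876766666667889999999999999999989888988888888888888888877777766
219 5555569EFFGGGHHHIIIIIJJKJGC99998776666676778999999A9999999999998989888888888888888888888888887777776
222 4557...DEFGGGGHHHIIIJIEA9998766666666789999999899999999889888888888888888888888888888888877877777777
225 ........EFFGGGHHIIIEA8987766766667899999989999889889888888888888888888888888888888888878777777777777
228 88A99999EFFFGGHIHC8887766666677988998898888888888888888888888888888888888788888888888777777777777777
231 777888769EFFGHHB888767666677888888888888888888888888888888888888888888887888778787777777777777776776
234 666666546DFFHE87876666667788888888888
[... 1778 characters left out ...]
EFFFFFFFFFFEEEEDDDCCBA9888777.........................................
288 ................ABBCEEEEEEB88CFFEDFFFFFFFFEEEDDDCA877878876.........................................
291 ............CDDCAACDEEEEEEBA98BEFEEEFEEEEEEFEEE87789988876....E............................5333335..
294 ...........CCCCCBBCDDDDDDCCBA98BCCCCCCCCCDDCCB988BEEEED97....CDCB.........................533333335.
297 ..........BCCCDCBBCCCCCCCBBAA988CDCDCCCDDCCCCDDDDDDCCDCDDCCCDB98777787A...................42223222..
300 .........BCDDDDDCCBCCCCCCBBBA988ACDCCDDCCCCDDCCCCCCCDCCCCCCDC97877778778DEEEEEEEEEFFFFFEEA42222323..
303 ........BCDCDCCDCCBCCCCCCBBBA9989CDEDB9BCDDCDDDDCCDCCDCCCCDCA6787777888BEEEEEEEEEEEEEEEEED52232323..
```

The map shows the tube at x 222–250, y 276–293, which fits a pitch of about 84° with the mouth slightly ahead. I move over the post with the grip 7 mm short so the mouth is roughly centred, then start down with a light grip.

>>> {"fn": "move_arm", "kwargs": {"targets": "0.2 0.015 0 0;0.4 0.03 0 0;0.4 0.035 0 0;0.3 0.02 0 0;0.12 0.01 0 0;0 0 0 0;0 0 0 0"}}

```text
time_s: 16.55
tcp_pos: [0.586, 0.112, 0.2476]
ee_rot: [[0.996, 0.093, -0.001], [0.093, -0.996, -0.0], [-0.001, 0.0, -1.0]]
wrist_force: [-0.2, 0.1, -1.8]
gripper_width: 0.543
gripper_force: 29.8
```

```bash
python3 pf.py|sed -n 2p; python3 vm.py 180 290 262 310; python3 - <<'E'
from pf import *
import glob; f=sorted(glob.glob('pics/p_*.npz'),key=lambda x:int(x[7:-4]))[-1][5:-4]; c=load(f);s=sense();G=np.array(s['tcp_pos'])+[0,0,.0115]
for th in (75,80,85,90):
    p=proj(c,mdl(G,np.radians(5.3),np.radians(th),.012));print(th,'mouth',p[40:].min(0).round(1),p[40:].max(0).round(1))
E
```

```text
[0.58584577 0.11198059 0.24794115] [-0.8963692  -0.56367321 -1.60175435] 29.84659654684947 G px 216 247
262 55555555555555656666656666666655665555554444556666778.........................................................
264 66666655455555555555555555555554444445556666799ABA999.........................................................
266 3445666666666666665555555565666666666544336DDCCBBA989.........................................................
268 .654432222333344455655544444433336554322204CDCBBBA98A.........................................................
270 ...............5434222221221122222333222226CDCCBA999..........................................................
272 .........................A97765433222121239DCCBBA999..........................................................
274 ........................CDEFFFFFFEEEECBA88CDCCBBA99877778889A.................................................
276 ........................CDEEEEEFFFEEEEEEEDDDCCBAA988777777777777777778........................................
278 .........................EEEEFFFFEEEEEEEDDDCCBBBA989777777777777777776..
[... 1211 characters left out ...]
......BCCCCCCCBBBCCCBBBBAA987ACCCCDDCCCCCCCCCCCCCCCCCCCCCC97777777778DEEEEEEEEEEEEEEEEA42222
302 .......................BBCCCCCCCBBBCBCBBBBAA9889CCDDDBACCCCCCCCCCCCCCCCCCCCB77777777778DEEDDDDDEEDDEEEEDA42222
304 .......................BCCCCCCCCCBBBCBCBBBAA9988CDDB9BCCCCCCCCCCCCCCCCCCCCC96667777776ACCCDDDDDDDDEEDEEED83222
306 ......................CCCCCCCCCCCBBBBCCBBBAA99877AACCCCCCCCCCCCCCCCCCCCCCCC9765665565567BCDCCCCCAABCCBAABB7544
308 .....................CCCCDDDDCCDCBBBBCCCBBBA998777ACCCCCCCCCCCCCCCCCCCCCCCCC767766667669CCCCCDCCCDCCCDDDDC9...
75 mouth [194.7 265.8] [221.3 289.2]
80 mouth [199.2 267.2] [226.1 290.3]
85 mouth [203.9 268.4] [230.7 291.2]
90 mouth [208.6 269.3] [235.3 291.9]
```

The tube is now clear: x 204–231, bottom at y 288, about 85°, with its mouth right over the post tip (219,289). I lower in stages with a light grip, moving the remaining 7 mm forward as it goes on.

>>> {"fn": "move_arm", "kwargs": {"targets": "0 0 -0.3 0;0 0 -0.5 0;0 0 -0.5 0;0 0 -0.4 0;0 0 -0.3 0;0 0 -0.2 0", "gripper": 47.5}}

```text
time_s: 17.1
tcp_pos: [0.5854, 0.112, 0.1921]
ee_rot: [[0.996, 0.094, -0.001], [0.094, -0.996, -0.001], [-0.001, 0.0, -1.0]]
wrist_force: [0.6, 0.1, -1.8]
gripper_width: 0.547
gripper_force: 6.9
```

```bash
python3 pf.py|sed -n 2p; python3 vm.py 180 280 276 326
```

```text
[0.5851472  0.11190418 0.19146371] [ 0.49982429  0.06340388 -2.093129  ] 6.86979097000858 G px 220 267
276 7777778778778877787777777777667766666666666666766666676666666666656555555566666.....................
278 777777777778877777777777766666666666666666666666666666666666666656555555566666......................
280 77777777777777777777667666666666666666666666666666666666666666665555554566667.......................
282 777777777777777776776766666666666666666666666666666666666666666555555556667.........................
284 77777777777777677666666666667666666666666666666666666666666666555555456666..........................
286 67667777777767776666666666666666666666666766666666666666666655554445666666..........................
288 66666677677677676666666666666666666666666666666666666666665555445566677776..........................
290 6666666667666666676666666666666666666666666666666666666555544456666777776...........................
292 67666566666666666666666666666666666666666666666666666655444566678BDDDA776...DEDE....................
294 .66666665656666666666666666666666666666666666666
[... 927 characters left out ...]
BBBABBBBCCBBBAAA98888CCCCCCCCCCCCCCCCCCCCCCCCCCCCCCCCCCCCCCCCCCCCCCCCC
314 ...................DCDCCCCCCCCDCCBBBBCCCCBBBAAA9989CCCCCCCCCCCCCCCCCCCCCCCCCCCCCCCCCCCCCCCCCCCCCCCCC
316 ...................CCCCCCCCDCCCCCCBCCCCCCCCBBAAA99BCCCCCCCCCCCCCCCCCCCCCCCCCCCCCCCCCCCCCCCCCCCCCCCCC
318 ..................CDCCCCCCCCCCCCCCCBBCCCCCCBBBAAACCCCCCCCCCCCCCCCCCCCCCCCCCCCCCCCCCCCCCCCCCCCCCCCDCC
320 ..................BCCCCDCCCCCCCCCCCCCCCBCBBCDDCCCCCCCCCCCCCCCCCCCCCCCCCCCCCCCCCCCCCDCCBBBBCCCCCCCCCC
322 .................BCCCCCCCCCCCCCCCCCCCCCCCCCBCDDCCCCCCCCCCCCCCCCCCCCCCCCCCCCCCCCCCCCB73333358BCCCCCCC
324 ................BCCCCCCCCCCCDCCCCCCCCCCCCCCCCDDDCCCCCCCCCCCCCCCCCCCCCCCCCCCCCCCCCCC6333333348CDCCCCC
```

It has entered over the tip without force. I continue.

>>> {"fn": "move_arm", "kwargs": {"targets": "0.05 0.006 -0.25 0;0.06 0.006 -0.3 0;0.06 0.006 -0.3 0;0.06 0.006 -0.3 0;0.05 0.006 -0.25 0;0.03 0 -0.2 0"}}

```text
time_s: 17.65
tcp_pos: [0.5937, 0.1127, 0.1522]
ee_rot: [[0.996, 0.094, -0.001], [0.094, -0.996, -0.0], [-0.001, 0.0, -1.0]]
wrist_force: [0.2, 1.4, -1.3]
gripper_width: 0.548
gripper_force: 6.9
```

```bash
python3 m.py|head -1
```

```text
[0.59367782 0.11274522 0.15218558] [ 0.16  1.38 -1.27] [-0.088  0.111  0.012] 47.663920483743844 6.889558036507424
```

>>> {"fn": "move_arm", "kwargs": {"targets": "0 0 -0.15 0;0 0 -0.2 0;0 0 -0.15 0;0 0 -0.1 0;0 0 0 0"}}

```text
time_s: 18.12
tcp_pos: [0.5932, 0.1128, 0.1376]
ee_rot: [[0.996, 0.094, -0.001], [0.094, -0.996, -0.0], [-0.001, 0.0, -1.0]]
wrist_force: [-0.2, -0.2, -1.6]
gripper_width: 0.549
gripper_force: 6.9
```

>>> {"fn": "move_arm", "kwargs": {"targets": "0 0 -0.08 0;0 0 -0.08 0;0 0 0 0"}}

```text
time_s: 18.37
tcp_pos: [0.5936, 0.113, 0.1341]
ee_rot: [[0.996, 0.094, -0.0], [0.094, -0.996, 0.0], [-0.0, -0.0, -1.0]]
wrist_force: [-0.5, 1.4, 0.2]
gripper_width: 0.546
gripper_force: 6.6
```

>>> {"fn": "move_arm", "kwargs": {"targets": "0 0 -0.08 0;0 0 -0.08 0;0 0 0 0"}}

```text
time_s: 18.62
tcp_pos: [0.5936, 0.1131, 0.13]
ee_rot: [[0.996, 0.094, -0.0], [0.094, -0.996, 0.0], [-0.0, -0.0, -1.0]]
wrist_force: [-0.4, 1.0, -1.1]
gripper_width: 0.546
gripper_force: 6.1
```

```bash
python3 pf.py|sed -n 2p; python3 vm.py 190 260 290 345
```

```text
[0.59365107 0.11306846 0.13000005] [-0.10960473  1.63504554 -1.75377939] 6.150281960890425 G px 218 285
290 JJGCAA999A99887766666666666666666676666666666666667777779DECAA9.......
292 99999877676666666788889999999888889888877766666666667667667BDCA...EEEE
294 8776666677788999999999999898888888888888887777776666666666666ACB..CDBB
296 666778899999999989999988888888888888888787778777776666666666656CA.AB98
298 7899999999899998888888888888888888888787777777777777666666666656BCA877
300 99888889898888888888888888888888888788877777777777766665566666658C9777
302 88898888888888888888888888888888887878777777776777766666556666668B7777
304 8888888888888888888888888878888788777777777777777766666654666667AA6677
306 8888888888888888888888887777777777777777777776676666665655667667C97666
308 888888888887887877777777777777777777777777777666666666655566657BCC7677
310 88888888877777777777777776666666666777667666666666656555566667BCCCCB87
312 7888777777777776776676666666666666666666666666666655555566678CCCCCCCCC
314 77777777777766666666666676666667666666676666666655555446667BCCCCCCCCCC
316 77777777776667666
[... 403 characters left out ...]
CCCCCCCDCCCCDCCCCCCCCCCCD
328 ....7666656565666666666666788AABBCDCCCCDDDCCDCCCCCCCCCDDDDDCCCCCCCCCDC
330 ....BCCCCCCBBBBBCCCBCCCDCDCCCCDDDDDCDDDDCCDCCCDDCCDCCCDDCCDCDDDCDDCDDD
332 ....BDDDDDDCDDDDDCCDDDDDDCCDCCDDDDDDDDCDCCCDDCCDDCDCCDCDDDDCCCDDDDCDCD
334 ...CDDDDDCDDDDDDDDDDCCCCDDDDCDDDDDDDDCCDCCDCDCCDCDDCCCCDDCDDCCDDCCDDDD
336 ....AAAAAABAABBCCCDDCDDDDDDDDDDDCDCDDDDCDDCDDDDDDCDCDDDCDDDDDDCDDDDCDD
338 ......77778889AAAAAAAABBBBBCCDDDDCDDDDDDDDDDDDDCDDDDDDDDDDDCDDDDDDDDDD
340 ......7777777AEEEEEEDDDDCCBAAAAAAABBBBBCCDDDDDDDDCDDCDCDDDCCDDDDDDDDDD
342 .....77777779DEEEEEEEEEEEEEDDDEDDDDDCCBAAAAAAABBBBBCCCDDDDCDDDDDDDDDDD
344 ....77777778BEEEEEEEEEEEEEEDDDEEEEEEEEA777788888888AAAAAAABBBBBCCDDDDD
```

>>> {"fn": "move_arm", "kwargs": {"targets": "0 0 -0.08 0;0 0 -0.08 0;0 0 0 0"}}

```text
time_s: 18.92
tcp_pos: [0.594, 0.1129, 0.1263]
ee_rot: [[0.996, 0.094, 0.001], [0.094, -0.996, -0.0], [0.001, 0.0, -1.0]]
wrist_force: [0.0, 1.5, -0.7]
gripper_width: 0.545
gripper_force: 5.9
```

>>> {"fn": "move_arm", "kwargs": {"targets": "0 0 -0.08 0;0 0 -0.08 0;0 0 0 0"}}

```text
time_s: 19.17
tcp_pos: [0.5961, 0.1131, 0.1247]
ee_rot: [[0.995, 0.095, 0.006], [0.095, -0.995, 0.0], [0.006, 0.0, -1.0]]
wrist_force: [1.2, 0.9, 7.3]
gripper_width: 0.552
gripper_force: 5.9
```

```bash
python3 m.py|head -1
```

```text
[0.59610897 0.1130621  0.12465009] [1.23 0.87 7.29] [-0.016 -0.011  0.011] 48.012562127323825 5.911917803787219
```

Firm vertical contact came at TCP z 0.125, which matches the rim height of 46 mm with the grip about 19 mm from the bottom. I release and rise clear, then check.

>>> {"fn": "move_arm", "kwargs": {"targets": "0 0 0 0;0 0 0 0;0 0 0 0;0 0 0 0;0 0 0 0;0 0 0 0", "gripper": 87}}

```text
time_s: 19.72
tcp_pos: [0.5935, 0.1127, 0.122]
ee_rot: [[0.996, 0.094, -0.001], [0.094, -0.996, -0.0], [-0.001, 0.0, -1.0]]
wrist_force: [-0.5, -0.0, 0.1]
gripper_width: 0.92
gripper_force: 0.0
```

>>> {"fn": "move_arm", "kwargs": {"targets": "0 0 0.3 0;0 0 0.6 0;0 0 0.9 0;0 0 0.9 0;-0.5 0 0.5 0;-1 -0.1 0 0;-1 -0.1 0 0;-1 -0.1 0 0;-1 -0.1 0 0;-1 -0.1 0 0"}}

```text
time_s: 20.55
tcp_pos: [0.4551, 0.1001, 0.2028]
ee_rot: [[0.996, 0.094, 0.001], [0.094, -0.996, 0.0], [0.001, -0.0, -1.0]]
wrist_force: [-0.1, -0.1, 0.6]
gripper_width: 1.001
gripper_force: 0.0
```

```bash
python3 - <<'E'
from pf import *
c=save('side','p_90001');t=save('top','p_90000');s=sense();print(s['tcp_pos'],s['wrist_force'])
B=np.array([.5935,.1129,.156])
for n,k in(('side',c),('top',t)):
    p=proj(k,mdl(B,0,np.pi/2,0));print(n,'top disc',p[:40].min(0).round(1),p[:40].max(0).round(1),'rim',p[40:].min(0).round(1),p[40:].max(0).round(1))
import vm
print('side');vm.vm(185,265,255,325,'p_90001');print('top');vm.vm(150,215,165,215,'p_90000')
E
```

```text
[0.45312539 0.09949361 0.20311976] [ 0.74413947 -0.09974423  0.14972578]
side top disc [204.8 270.4] [231.4 293. ] rim [211.6 300.6] [235.5 321.9]
top top disc [160.2 167.9] [183.  190.2] rim [173.4 180. ] [193.7 199.8]
side
255 ................................................................................
257 ................................................................................
259 ................................................................................
261 ................................................................................
263 ................................................................................
265 ................................................................................
267 ................................................................................
269 ................................................................................
271 .............................EEFFGFEC...........................................
273 ........................FILMMMMMMMMMLMJHB888899ABB.............................7
275 .....................
[... 3153 characters left out ...]

195 HHHHHHHHHHHHHGFFGGGFFFFGFECCCBBBBBBBBBBBCCDFFFFEFFFFFFEDEHIHIIIII
197 HHHHHHHHHHHGGGGGGGGGGGGFFEDDDDBBBBBBBCCCEEFFFFFFFFFFFFEDEGHHHHHHH
199 HHHHHHHHHHHHGGGGGGGGGFEEEFFFFFEEDDDDEEFFFFFFFFFFFFFFFFEDBCDDDCCCC
201 HHHHHHHHHHHHGGGGGFFGGFFFGFFGFFFFFFFFFFFFFFFFFFFFFFFFFFFDA99999ABB
203 HHHHHHHHHGGGGGGGGFGFGGGGFFGFFFFFFFFFFFFFFFFFFFFFFFFFFFFDB9899BDFG
205 FEEDDDCCBBBCDFGGGFFGGFGGGFGFFFFFFFFFFFFFFFFFFFFFFFFFFFFEB9999BDFF
207 99999ABAA98ADFGGGGFFFFFFFFFFFFFFFFFFFFFFFFFFFFFFFFFFFFFEB988899AA
209 8899CEGGEB9ADFGGGGGFGFFFFFFFFFFFFFFFGFFFFFFFFFFFFFFFFFFECB.......
211 8889CFGFEB9ADFGGGGGFGFGFGFGFFFFFFFFGFFFFFFFFFFFFFFFFGGFEC........
213 66679AAA999ACEFGGFGGGGGFGFFFFFFFFFFFFFFFFFFFFFEEEEEEFEECBB.......
```

Seated: the disc in the side view is at x 204–230, y 271–293 and the rim bottom at y≈321. In the top view the disc is at 161–183, 168–190. Both match the model of a fully seated shell within 1 px. Next is the handle, gripped along the rail with the fingers partly closed to clear the lever.

>>> {"fn": "move_arm", "kwargs": {"targets": "0.3 0.36 0 0;0.6 0.6 0 0;0.6 0.6 0 0;0 0 0 0;0 0 -0.6 0;0 0 -0.8 0;0 0 -0.8 0;0 0 -0.8 0;0 0 0 0", "gripper": 50}}

```text
time_s: 21.4
tcp_pos: [0.4922, 0.1385, 0.1235]
ee_rot: [[0.996, 0.093, -0.007], [0.093, -0.996, -0.004], [-0.007, 0.003, -1.0]]
wrist_force: [-0.7, -0.5, -1.1]
gripper_width: 0.581
gripper_force: 0.0
```

```bash
python3 - <<'E'
from pf import *
s=sense();print(s['tcp_pos'],s['wrist_force'],s['gripper_width']*87)
S=load('side0');T=load('top0')
def hs(c,x0,x1,y0,y1,st):
    h=cv2.cvtColor(c['image'],cv2.COLOR_BGR2HSV)
    for y in range(y0,y1,st): print(y,' '.join('%d/%d/%d'%tuple(h[y,x]) for x in range(x0,x1,st)))
print('side');hs(S,176,200,335,370,3);print('top');hs(T,76,98,172,192,2)
E
```

```text
[0.49221204 0.1385191  0.12345843] [-0.67399605 -0.46588309 -1.07091657] 50.5812877923793
side
335 13/131/160 13/131/150 13/130/155 13/131/144 13/131/154 13/137/153 113/8/130 109/15/135
338 13/131/148 13/129/156 13/130/151 12/128/146 13/132/158 13/132/157 12/132/147 113/22/92
341 11/112/144 13/133/152 14/130/151 18/131/171 16/130/167 13/131/161 13/119/129 113/23/89
344 110/3/220 108/6/212 21/132/184 21/131/183 21/131/185 14/132/153 6/40/89 113/23/90
347 110/7/227 111/8/230 21/132/189 21/127/185 21/129/188 17/126/105 114/11/117 98/6/159
350 108/6/221 111/8/227 20/124/166 20/132/182 20/132/139 20/125/92 78/8/167 83/6/166
353 13/129/146 11/110/139 16/104/144 19/133/148 20/126/132 20/126/97 120/19/96 113/10/99
356 13/133/142 13/130/153 13/132/156 17/131/146 20/132/133 165/6/85 116/22/92 111/20/91
359 13/128/145 13/135/155 13/128/157 13/131/148 13/129/142 116/23/90 116/23/90 102/11/112
362 12/131/148 13/132/156 13/134/154 13/133/146 12/101/114 120/17/90 116/23/90 80/5/158
365 13/131/154 13/127/156 12/134/148 13/132/145 171/19/93 120/19/92 113/23/87 90/3/167
368 13/133/153 13/131/148 13/13
[... 548 characters left out ...]
2/151/159 13/153/162 18/150/184 20/148/193 20/149/194 20/149/181 18/144/122 17/141/96 13/149/130 12/148/158 12/150/160
182 12/152/154 12/152/156 16/152/170 19/150/187 20/149/181 19/149/151 18/146/101 18/144/90 15/144/108 12/149/149 12/150/156
184 12/151/160 12/151/159 13/150/162 14/150/163 16/146/145 17/139/112 17/129/93 18/125/92 16/128/100 11/128/139 12/130/143
186 12/150/155 11/136/142 10/124/130 11/114/130 10/95/121 8/60/110 15/36/112 17/18/130 8/29/106 178/31/98 173/24/94
188 10/114/128 4/38/94 167/20/88 167/20/89 150/17/88 143/10/99 30/3/147 30/2/162 15/4/126 140/18/87 138/15/87
190 176/26/78 176/27/66 155/20/75 150/15/87 145/18/85 144/14/94 0/4/130 0/0/141 170/7/117 150/5/98 150/7/103
```

>>> {"fn": "move_arm", "kwargs": {"targets": "-0.06 0 -0.6 0;0 0 -0.8 0;0 0 -0.7 0;0 0 -0.5 0;0 0 0 0;0 0 0 0"}}

```text
time_s: 21.9
tcp_pos: [0.4932, 0.1397, 0.0627]
ee_rot: [[0.996, 0.094, 0.0], [0.094, -0.996, -0.0], [0.0, 0.0, -1.0]]
wrist_force: [0.4, 0.4, 0.4]
gripper_width: 0.575
gripper_force: 0.0
```

```bash
python3 - <<'E'
from pf import *
from scipy.optimize import least_squares
s=sense();print(s['tcp_pos'],s['wrist_force'],s['gripper_width']*87)
S=load('side0');T=load('top0');yaw=.0932
def P(k,x=0,z=.184):return np.array([.5935+x*np.cos(yaw)-k*np.sin(yaw),.1129+x*np.sin(yaw)+k*np.cos(yaw),z])
for nt in((90,183),(91.5,183.5)):
  for ns in((186.5,355.5),(187.5,357.5)):
    r=least_squares(lambda p:np.r_[proj(T,P(*p))[0]-nt,proj(S,P(*p))[0]-ns],[.15,0]);print(nt,ns,'travel,xoff',r.x.round(4),r.fun.round(1))
for k in(.15,.155,.16,.165):print(k,proj(T,P(k)).round(1),proj(S,P(k)).round(1))
E
```

```text
[0.49323523 0.13973339 0.0627217 ] [0.35897224 0.41767529 0.35996817] 49.997736233854724
(90, 183) (186.5, 355.5) travel,xoff [0.157  0.0055] [ 0.6 -1.5  1.   0.9]
(90, 183) (187.5, 357.5) travel,xoff [0.1586 0.0041] [-0.2 -0.7  0.5  0.1]
(91.5, 183.5) (186.5, 355.5) travel,xoff [0.1559 0.0052] [-0.3 -1.9  1.4  0.3]
(91.5, 183.5) (187.5, 357.5) travel,xoff [0.1575 0.0038] [-1.1 -1.1  1.  -0.5]
0.15 [[ 94.1 183.8]] [[192.2 352.8]]
0.155 [[ 91.7 184.1]] [[191.3 355.8]]
0.16 [[ 89.2 184.3]] [[190.4 358.9]]
0.165 [[ 86.7 184.6]] [[189.4 362. ]]
```

I grip the handle and slide about 157 mm along the rail's +y.

>>> {"fn": "move_arm", "kwargs": {"targets": "0 0 0 0;0 0 0 0;0 0 0 0;0 0 0 0;0 0 0 0;0 0 0 0", "gripper": 12}}

```text
time_s: 22.4
tcp_pos: [0.4924, 0.14, 0.0627]
ee_rot: [[0.996, 0.094, 0.001], [0.094, -0.996, 0.002], [0.001, -0.001, -1.0]]
wrist_force: [-2.5, 4.4, 2.0]
gripper_width: 0.212
gripper_force: 2.3
```

>>> {"fn": "move_arm", "kwargs": {"targets": "-0.028 0.3 0 0;-0.047 0.5 0 0;-0.056 0.6 0 0;-0.056 0.6 0 0;-0.056 0.6 0 0;-0.056 0.6 0 0;-0.056 0.6 0 0;-0.056 0.6 0 0;-0.056 0.6 0 0;-0.037 0.4 0 0"}}

```text
time_s: 23.23
tcp_pos: [0.4801, 0.2742, 0.0627]
ee_rot: [[0.996, 0.095, 0.001], [0.095, -0.996, -0.002], [0.0, 0.002, -1.0]]
wrist_force: [3.9, -6.2, 1.8]
gripper_width: 0.194
gripper_force: 30.0
```

>>> {"fn": "move_arm", "kwargs": {"targets": "-0.037 0.4 0 0;-0.028 0.3 0 0;-0.01 0.12 0 0;0 0 0 0;0 0 0 0"}}

```text
time_s: 23.65
tcp_pos: [0.4782, 0.2954, 0.0627]
ee_rot: [[0.996, 0.094, 0.001], [0.094, -0.996, 0.001], [0.002, -0.001, -1.0]]
wrist_force: [2.3, -0.3, 3.1]
gripper_width: 0.2
gripper_force: 30.0
```

```bash
python3 - <<'E'
from pf import *
c=save('side','side4');t=save('top','top4');s=sense();print(s['tcp_pos'],s['wrist_force'],s['gripper_width']*87)
A=cv2.resize(c['image'][300:400,140:240],None,fx=4,fy=4,interpolation=2);B=cv2.resize(t['image'][150:250,50:150],None,fx=4,fy=4,interpolation=2)
cv2.imwrite('pics/c7.png',np.hstack([A,B]))
E
```

```text
[0.47826121 0.29541279 0.06274165] [1.16336696 0.22231239 2.65258994] 17.086641689278785
```

View pics/c7.png

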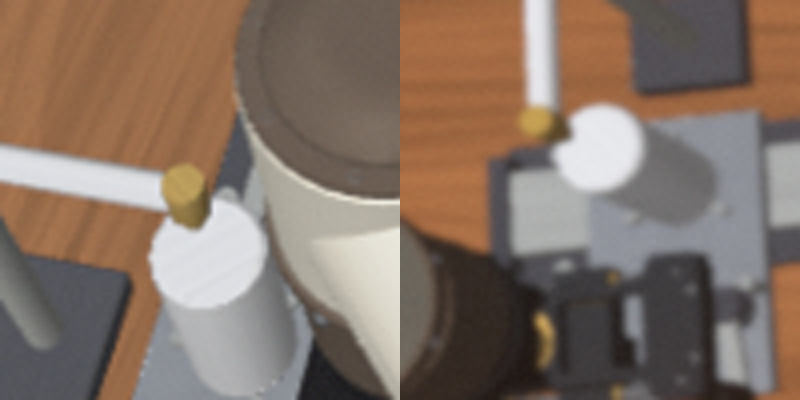

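The picture shows the shell still seated. In side view the nozzle tip is at px (189,356.3) and the shell's disc centre at (192,363). In top view the tip is at (92,183.2) and the disc centre at (100,186.8). I compute the offset.

```bash
cat > al.py <<'E'
from pf import *
from scipy.optimize import least_squares
def disc(c,u,v,R=20):
    h=cv2.cvtColor(c['image'],cv2.COLOR_BGR2HSV)
    m=((h[...,2]>195)&(h[...,1]<30)).astype(np.uint8);k=np.zeros_like(m);cv2.circle(k,(u,v),R,1,-1)
    m=cv2.morphologyEx(m*k,cv2.MORPH_OPEN,np.ones((5,5),np.uint8))
    q=max(cv2.findContours(m,0,1)[0],key=cv2.contourArea);e=cv2.fitEllipse(cv2.convexHull(q));return e
if __name__=='__main__':
    S=load('side4');T=load('top4');yaw=.0932;ry=np.array([-np.sin(yaw),np.cos(yaw)]);rx=np.array([np.cos(yaw),np.sin(yaw)])
    es=disc(S,192,363,17);et=disc(T,100,187,14);print(es,et)
    for n,c,N,D in(('side',S,(189,356.3),(192,363)),('top',T,(92,183.2),(100,186.8)),('sideE',S,(189,356.3),es[0]),('topE',T,(92,183.2),et[0])):
        a=atz(c,*N,.184);b=atz(c,*D,.156);d=(a-b)[:2];print(n,'N',a.round(4),'D',b.round(4),'N-D rail x,y',(d@rx).round(4),(d@ry).round(4))
    # predicted disc given estimate
    tri=least_squares(lambda p:np.r_[proj(T,p)[0]-(92,183.2),proj(S,p)[0]-(189,356.3)],[.58,.27,.184]);print('N tri',tri.x.round(4),tri.fun.round(1))
    tri=least_squares(lambda p:np.r_[proj(T,p)[0]-(100,186.8),proj(S,p)[0]-(192,363)],[.58,.27,.156]);print('D tri',tri.x.round(4),tri.fun.round(1))
E
python3 al.py
```

```text
((191.25563049316406, 363.52313232421875), (25.310022354125977, 28.857006072998047), 60.51443099975586) ((99.1789779663086, 186.67971801757812), (19.210372924804688, 22.05061912536621), 35.01568603515625)
side N [0.5822 0.2689 0.184 ] D [0.582  0.2681 0.156 ] N-D rail x,y 0.0003 0.0008
top N [0.5808 0.2667 0.184 ] D [0.5795 0.2625 0.156 ] N-D rail x,y 0.0018 0.004
sideE N [0.5822 0.2689 0.184 ] D [0.5828 0.2692 0.156 ] N-D rail x,y -0.0006 -0.0003
topE N [0.5808 0.2667 0.184 ] D [0.5798 0.2642 0.156 ] N-D rail x,y 0.0013 0.0023
N tri [0.5824 0.268  0.1815] [-0.  -0.5  0.3  0.1]
D tri [0.5829 0.2658 0.1492] [-0.1 -0.9  0.6  0.2]
```

The side view says about 0 mm, the top view +2 to +4. I refine the tip pixels numerically.

```bash
python3 - <<'E'
from pf import *
for f,b in(('side4',(178,200,338,362)),('top4',(78,98,172,192))):
    h=cv2.cvtColor(load(f)['image'],cv2.COLOR_BGR2HSV);x0,x1,y0,y1=b
    print(f,'sat/10 cols',x0)
    for y in range(y0,y1): print(y,' '.join('%2d'%(h[y,x,1]//10) for x in range(x0,x1)),'|',' '.join('%2d'%(h[y,x,2]//10) for x in range(x0,x1)))
T=load('top4');h=cv2.cvtColor(T['image'],cv2.COLOR_BGR2HSV)
print([int(v) for v in h[187,104:118,2]],[int(v) for v in h[170:182,102,2]],[int(v) for v in h[190:204,102,2]])
E
```

```text
side4 sat/10 cols 178
338 13 13 13 13 13 13 12 12 13 13 13 13 13 13 13 13 13 11  3  2  2  2 | 15 15 15 15 15 14 14 14 14 15 15 15 15 15 15 15 14 13  9  9  8  8
339 13 12 13 13 13 12 13 13 12 13 13 12 13 12 13 13 13  9  1  2  2  2 | 15 15 15 15 14 14 14 14 15 15 15 15 15 15 15 15 14 12  9  9  8  9
340 13 13 13 13 12 13 13 12 13 13 13 13 13 13 13 13 12  7  1  2  2  2 | 15 15 15 15 14 14 14 15 15 16 15 15 15 15 15 15 13 11  9  8  9  9
341 12 12 13 13 13 13 13 13 12 13 13 13 13 13 13 13 12  3  2  2  2  2 | 15 15 15 14 14 15 16 17 17 17 16 15 15 16 15 14 12  9  9  9  8  8
342  5  7  9 12 13 13 12 12 13 13 13 13 13 13 13 13 11  2  2  2  2  2 | 14 15 15 15 17 18 18 18 18 18 18 17 16 15 15 14 12  9  8  9  8  8
343  0  0  3 10 13 12 13 13 13 13 13 12 13 13 13 12  8  1  2  2  2  2 | 18 17 16 16 18 19 18 18 18 18 18 18 17 15 14 13 11  8  9  8  9  9
344  0  0  4 11 13 13 13 13 13 13 12 13 13 13 13 12  4  2  2  2  2  2 | 21 20 19 18 18 18 19 18 18 18 18 18 18 15 14 13  8  9  8  9  8  8
345  0  0  7 12 13 13 13 12 13 12 12 12 13 13 13 11  2  2  2  2  1  2 | 22 22 19 18 18 18 18 19 18 18 18 18 17 1
[... 4276 characters left out ...]
  2  1  1  1  1  1  1  1  0  0  0  0  0  0  0  0  0  0  0 |  9  8  8  8  8  8  8  9 10 13 17 21 23 23 23 23 23 23 23 23
189  1  1  1  1  1  2  1  2  1  0  0  0  0  0  0  0  0  0  0  0 |  7  8  8  8  8  9  8  9 10 12 17 21 23 23 23 23 23 23 23 23
190  1  1  1  2  2  1  1  2  1  0  0  0  0  0  0  0  0  0  0  0 |  6  6  7  8  8  8  9  9  9 11 15 19 22 23 23 23 23 23 23 23
191  2  1  1  1  1  1  1  1  1  1  0  0  0  0  0  0  0  0  0  0 |  6  6  7  8  9  9 10 10 10 11 13 17 21 23 23 23 23 23 23 23
[236, 236, 235, 234, 227, 210, 176, 141, 117, 108, 109, 108, 107, 107] [153, 153, 157, 159, 159, 168, 190, 215, 231, 235, 236, 236] [236, 236, 236, 235, 233, 228, 206, 170, 135, 126, 137, 148, 155, 158]
```

```bash
python3 - <<'E'
from al import *
S=load('side4');T=load('top4');yaw=.0932;ry=np.array([-np.sin(yaw),np.cos(yaw)]);rx=np.array([np.cos(yaw),np.sin(yaw)])
# nozzle tip circle radius fit: disc of radius r at N z=.184, silhouette samples of lower/right edge
t=np.linspace(0,2*np.pi,180)
obs={'S':(S,[(183.0,354),(184.0,355),(186,356),(188.5,357),(190.5,356),(191.0,355),(191.8,353)]),'T':(T,[(91.2,179),(91.2,181),(91.6,182.5),(91.3,184),(89.5,185),(88,186)])}
def res(p,which='ST',r=None):
    r=p[2] if r is None else r;C=np.c_[p[0]+r*np.cos(t),p[1]+r*np.sin(t),np.full(180,.184)];o=[]
    for k in which:
        c,q=obs[k];h=cv2.convexHull(proj(c,C).astype(np.float32));o+=[cv2.pointPolygonTest(h,x,True) for x in q]
    return np.array(o)
def show(n,p):
    for m,D in(('wrt D side',atz(S,191.6,363.2,.156)),('wrt D top',atz(T,99.8,186.8,.156))):
        d=np.array(p[:2])-D[:2];print(n,np.round(p,4),m,'rail x,y',(d@rx).round(4),(d@ry).round(4))
r=least_squares(res,[.582,.27,.006]);show('both',r.x);print(r.fun.round(1))
for k in'ST':
    for rr in(.005,.007):
        q=least_squares(lambda p:res(p,k,rr),[.582,.27]);show(k+str(rr),q.x)
E
```

```text
both [0.582  0.271  0.0057] wrt D side rail x,y -0.0003 0.0024
both [0.582  0.271  0.0057] wrt D top rail x,y 0.0033 0.0078
[-3.2 -1.8  0.4  2.8  1.4  0.3 -1.8 -1.1  0.8  1.2  0.8  0.4 -1. ]
S0.005 [0.5853 0.2663] wrt D side rail x,y 0.0026 -0.0025
S0.005 [0.5853 0.2663] wrt D top rail x,y 0.0061 0.0028
S0.007 [0.5848 0.2709] wrt D side rail x,y 0.0025 0.002
S0.007 [0.5848 0.2709] wrt D top rail x,y 0.006 0.0074
T0.005 [0.5824 0.2724] wrt D side rail x,y 0.0003 0.0038
T0.005 [0.5824 0.2724] wrt D top rail x,y 0.0038 0.0091
T0.007 [0.5833 0.2742] wrt D side rail x,y 0.0013 0.0055
T0.007 [0.5833 0.2742] wrt D top rail x,y 0.0049 0.0109
```

The hand-picked edges disagree, so I fit a frustum model to the brass mask and the shell disc in each camera separately, with a shared shape.

```bash
cat > nf.py <<'E'
from pf import *
from scipy.optimize import minimize,differential_evolution
yaw=.0932;ry=np.array([-np.sin(yaw),np.cos(yaw)]);rx=np.array([np.cos(yaw),np.sin(yaw)])
t=np.linspace(0,2*np.pi,48)
def ring(x,y,z,r):return np.c_[x+r*np.cos(t),y+r*np.sin(t),np.full(48,z)]
def hull(c,P,box,F=4):
    x0,y0,x1,y1=box;h=cv2.convexHull(((proj(c,P)+.5-[x0,y0])*F*16).astype(np.float32)).astype(np.int32)
    k=np.zeros(((y1-y0)*F,(x1-x0)*F),np.uint8);cv2.fillConvexPoly(k,h,1,cv2.LINE_8,4)
    return cv2.resize(k.astype(np.float32),None,fx=1/F,fy=1/F,interpolation=cv2.INTER_AREA)
def brass(c,box):
    x0,y0,x1,y1=box;h=cv2.cvtColor(cv2.resize(c['image'],None,fx=4,fy=4,interpolation=2),cv2.COLOR_BGR2HSV)
    m=((h[...,0]>=16)&(h[...,0]<=25)&(h[...,1]>70)).astype(np.float32);m=cv2.morphologyEx(m,cv2.MORPH_OPEN,np.ones((5,5)))
    return cv2.resize(m,None,fx=.25,fy=.25,interpolation=cv2.INTER_AREA)[y0:y1,x0:x1]
def white(c,box):
    x0,y0,x1,y1=box;h=cv2.cvtColor(c['image'],cv2.COLOR_BGR2HSV);return (((h[...,2]>200)&(h[...,1]<40)).astype(np.float32))[y0:y1,x0:x1]
def run(fs='side4',ft='top4'):
    S=load(fs);T=load(ft);bs=(172,332,204,366);bt=(72,168,104,194);ms,mt=brass(S,bs),brass(T,bt);print('areas',ms.sum(),mt.sum())
    def cost(p,full=False):
        xs,ys,xt,yt,r1,r2,zt=p;e=[np.abs(hull(c,np.vstack([ring(x,y,.184,r1),ring(x,y,zt,r2)]),b)-m).sum() for c,b,m,x,y in((S,bs,ms,xs,ys),(T,bt,mt,xt,yt))]
        return e if full else sum(e)
    r=differential_evolution(cost,[(.57,.6),(.255,.285),(.57,.6),(.255,.285),(.001,.01),(.004,.013),(.19,.225)],maxiter=80,popsize=12,seed=1);p=r.x
    print('nozzle S,T xy,r_tip,r_top,z_top',p.round(4),cost(p,True))
    out=[]
    for n,c,box,N,z in(('S',S,(170,340,215,385),p[:2],0),('T',T,(80,168,120,204),p[2:4],0)):
        w=white(c,box);
        nz=hull(c,np.vstack([ring(*N,.184,p[4]+.002),ring(*N,p[6],p[5]+.002)]),box)>0
        v=cv2.morphologyEx(w,cv2.MORPH_OPEN,np.ones((5,5)))
        f=lambda q:np.abs((hull(c,ring(*q,.156,.024),box)-v)[~nz]).sum()
        d=min((minimize(f,[.58+a,.267+b],method='Nelder-Mead',options=dict(initial_simplex=[[.58+a,.267+b],[.586+a,.267+b],[.58+a,.273+b]])) for a in(-.004,.004) for b in(-.004,.004)),key=lambda r:r.fun)
        D=d.x;e=np.array(N)-D;print(n,'D',D.round(4),d.fun.round(1),'N-D rail x,y mm',(1000*e@rx).round(1),(1000*e@ry).round(1))
if __name__=='__main__': run()
E
python3 nf.py
```

```text
areas 146.75 81.1875
nozzle S,T xy,r_tip,r_top,z_top [0.5877 0.2619 0.5838 0.2749 0.0068 0.008  0.2055] [np.float32(12.625), np.float32(7.375)]
S D [0.5847 0.2667] 160.5 N-D rail x,y mm 2.5 -5.0
T D [0.581  0.2669] 95.4 N-D rail x,y mm 3.5 7.7
```

```bash
cat > nf2.py <<'E'
from nf import *
def run2(fs='side4',ft='top4'):
    S=load(fs);T=load(ft);bs=(172,332,204,366);bt=(72,168,104,194);ms,mt=brass(S,bs),brass(T,bt)
    def cost(p,full=False):
        x,y,r1,r2,r3,z2,z3,ox,oy=p;e=[]
        for c,b,m,s in((S,bs,ms,1),(T,bt,mt,-1)):
            X,Y=x+s*ox,y+s*oy;e.append(np.abs(hull(c,np.vstack([ring(X,Y,.184,r1),ring(X,Y,z2,r2),ring(X,Y,z3,r3)]),b)-m).sum())
        return e if full else sum(e)
    r=differential_evolution(cost,[(.57,.6),(.255,.285),(.001,.009),(.003,.012),(.004,.013),(.19,.21),(.2,.23),(-.002,.002),(-.002,.002)],maxiter=120,popsize=12,seed=1);p=r.x
    print('N',p.round(4),cost(p,True));DD=[]
    for n,c,s,ctr in(('S',S,1,(192,363)),('T',T,-1,(100,187))):
        x0,y0=ctr[0]-22,ctr[1]-22;box=(x0,y0,x0+44,y0+44);h=cv2.cvtColor(c['image'],cv2.COLOR_BGR2HSV)[y0:y0+44,x0:x0+44]
        v=((h[...,2]>195)&(h[...,1]<40)).astype(np.float32);N=(p[0]+s*p[7],p[1]+s*p[8])
        nz=hull(c,np.vstack([ring(*N,.184,p[2]+.003),ring(*N,p[6],p[4]+.003)]),box)>0
        near=hull(c,ring(*atz(c,*ctr,.156)[:2],.156,.031),box)>0
        arm=np.zeros_like(nz)
        if n=='S': arm[:,36:]=True;arm[:14,:20]=True
        else: arm[:12,:10]=True
        use=near&~nz&~arm
        f=lambda q:np.abs((hull(c,ring(*q,.156,.024),box)-v)[use]).sum();q0=atz(c,*ctr,.156)[:2]
        d=min((minimize(f,q0+[a,b],method='Nelder-Mead',options=dict(initial_simplex=q0+np.array([[a,b],[a+.006,b],[a,b+.006]]))) for a in(-.003,.003) for b in(-.003,.003)),key=lambda r:r.fun)
        e=np.array(N)-d.x;print(n,'D',d.x.round(4),'res',d.fun.round(1),'N-D rail mm',(1000*e@rx).round(1),(1000*e@ry).round(1));DD.append(d.x)
    e=p[:2]-np.mean(DD,0);print('mean N-D',(1000*e@rx).round(1),(1000*e@ry).round(1))
if __name__=='__main__': run2()
E
python3 nf2.py; python3 -c "
from nf import *
for f in('side4','top4'): print(f,proj(load(f),[.579,.2685,.156]).round(1))"
```

```text
N [ 0.5821  0.2677  0.0019  0.0071  0.0078  0.2002  0.2182  0.0015 -0.001 ] [np.float32(9.625), np.float32(8.8125)]
S D [0.5832 0.2663] res 67.1 N-D rail mm 0.4 0.3
T D [0.581  0.2664] res 42.2 N-D rail mm -0.2 2.4
mean N-D 0.1 1.4
side4 [[193.7 363.7]]
top4 [[ 97.1 187.1]]
```

The fit is now consistent (brass cylinder plus cone): the post is within about 1 mm of the nozzle axis, and odometry agrees. I release the handle, rise, and work out the knob position and arc.

>>> {"fn": "move_arm", "kwargs": {"targets": "0 0 0 0;0 0 0 0;0 0 0 0;0 0 0 0;0 0 0.8 0;0 0 1 0;0 0 1 0;-0.3 -0.9 0 0;-0.4 -0.9 0 0;-0.28 -0.9 0 0", "gripper": 50}}

```text
time_s: 24.58
tcp_pos: [0.4522, 0.2266, 0.1323]
ee_rot: [[0.996, 0.094, -0.001], [0.094, -0.996, 0.0], [-0.001, -0.0, -1.0]]
wrist_force: [-0.3, 0.1, 0.5]
gripper_width: 0.577
gripper_force: 0.0
```

```bash
python3 - <<'E'
from nf import *
s=sense();print(s['tcp_pos'],s['wrist_force'],s['gripper_width']*87,np.round(s['joints'],1))
t_=save('top','top5');c=save('side','side5')
P=np.array([.5805,.2678]);piv=P-.075*rx-.03*ry;print('pivot',piv,'knob',piv-.055*rx)
for n,k in(('top',t_),('side',c)):
    print(n,'knob top',proj(k,np.r_[piv-.055*rx,.097]).round(1),'handle',proj(k,np.r_[P-.1*rx+.035*ry,.092]).round(1),'disc',proj(k,np.r_[P,.156]).round(1))
a=np.radians(np.arange(0,96,5));K=piv-.055*(np.cos(a)[:,None]*rx+np.sin(a)[:,None]*ry);print((np.diff(K,axis=0)/.025).round(3).tolist())
import vm
h=cv2.cvtColor(c['image'],cv2.COLOR_BGR2HSV)
u,v=proj(c,np.r_[piv-.055*rx,.08])[0].astype(int)
for y in range(v-30,v+24,2): print(y,''.join('b' if h[y,x,2]<55 else '.' if h[y,x,1]>75 else '#' if h[y,x,2]>165 else '+' for x in range(u-50,u+40)))
E
```

```text
[0.45223717 0.22657586 0.13227284] [-0.33879348  0.14845443  0.51961272] 50.21413593367269 [ 45.   15.7 -23.4  -0.  -51.   50.4]
pivot [0.50861745 0.23095031] knob [0.45385615 0.22583173]
top knob top [[125.2 248.5]] handle [[ 95.9 238.4]] disc [[ 97.5 186.4]]
side knob top [[276.5 372.3]] handle [[251.8 408.6]] disc [[192.9 363.1]]
[[0.026, -0.19], [0.043, -0.187], [0.059, -0.183], [0.074, -0.177], [0.09, -0.17], [0.104, -0.161], [0.118, -0.152], [0.131, -0.141], [0.142, -0.129], [0.153, -0.116], [0.162, -0.102], [0.171, -0.088], [0.178, -0.072], [0.183, -0.057], [0.188, -0.04], [0.19, -0.024], [0.192, -0.007], [0.192, 0.01], [0.19, 0.026]]
345 ++++++++++++++........bbbbbbbbbbbbbbbbbbbbbbbbbbbbbbbbbbbbbbbbbbbbbbbb++b++++++++++++++###
347 ++++++++++++++................bbbbbbbbbbbbbbbbbbbbbbbbbbbbbbbbbbbbbbbbbbb++++++++++++#####
349 +++++++++++++.................+bbbbbbbbbbbbbbbbbbbbbbbbbbbbbbbbbbbbbbbbb++++++++++++######
351 +++++++++++++................+++bbbbbbbbbbbbbbbbbbbbbbbbbbbbbbbbbbbbbbbb++++++++++########
353 ++++++++++++.............+++.+++bbbbbbbbbbbbbbbbbbbbbbbbbbbbbbbbbb
[... 1414 characters left out ...]
+++++++++++++++++..................
385 ++++++++++++++++++++++++++++++++++++++++++++++++++++++++++++++++++++++++..................
387 ++++++++++++++++++++++++++++++++++++++++++++++++++++++++++++++++++++++++..................
389 ++++++++++++++++++++++++++++b+++++++++++++++++++++++++++++++++++++++++++..................
391 +++++++++++++++++++++++++++++++++++++++++++++++++++++++b+++++++++++++++...................
393 ++++++++++++++++bb++++++++++++++++++++++++++b+++++++++++++++++++++++++b...................
395 +++++++++++++++++bbbbbbbbbbbbb+++++++++++++++++++++++++++++++++++++++++...................
397 +++++++++++++++++++++++++bbbbbbbbbbbbbbbbb+++++++++++++++++++++++++++++...................
```

>>> {"fn": "move_arm", "kwargs": {"targets": "0.07 -0.03 -0.4 0;0 0 -0.6 0;0 0 -0.6 0;0 0 -0.6 0;0 0 -0.4 0;0 0 0 0"}}

```text
time_s: 25.18
tcp_pos: [0.4539, 0.226, 0.0644]
ee_rot: [[0.996, 0.094, -0.004], [0.094, -0.996, -0.004], [-0.005, 0.003, -1.0]]
wrist_force: [-0.1, 0.1, 0.2]
gripper_width: 0.579
gripper_force: 0.0
```

>>> {"fn": "move_arm", "kwargs": {"targets": "0 0 0 0;0 0 0 0;0 0 0 0;0 0 0 0;0 0 0 0;0 0 0 0", "gripper": 16.5}}

```text
time_s: 25.68
tcp_pos: [0.4548, 0.2263, 0.0677]
ee_rot: [[0.996, 0.094, -0.0], [0.094, -0.996, -0.0], [-0.0, 0.0, -1.0]]
wrist_force: [-1.3, -0.6, 1.3]
gripper_width: 0.233
gripper_force: 0.6
```

```bash
python3 m.py|head -1
```

```text
[0.45483868 0.22628355 0.06769549] [-1.29 -0.61  1.27] [-0.483  0.316  0.042] 20.310084157577027 0.5627850943710655
```

The knob is between the fingers. I follow the arc with the tool turning along.

>>> {"fn": "move_arm", "kwargs": {"targets": "0 0 0 0;0 0 0 0;0 0 0 0"}}

```text
time_s: 25.98
tcp_pos: [0.4548, 0.2263, 0.0675]
ee_rot: [[0.996, 0.094, -0.0], [0.094, -0.996, -0.0], [-0.0, 0.0, -1.0]]
wrist_force: [-1.0, -1.5, 3.0]
gripper_width: 0.197
gripper_force: 28.4
```

>>> {"fn": "move_arm", "kwargs": {"targets": "0.026 -0.19 0 1;0.043 -0.187 0 1;0.059 -0.183 0 1;0.074 -0.177 0 1;0.09 -0.17 0 1;0.104 -0.161 0 1"}}

```text
time_s: 26.48
tcp_pos: [0.4654, 0.1999, 0.0675]
ee_rot: [[0.813, 0.582, 0.001], [0.582, -0.813, 0.001], [0.001, 0.0, -1.0]]
wrist_force: [0.1, -1.3, 0.5]
gripper_width: 0.198
gripper_force: 29.1
```

```bash
python3 - <<'E'
from h import *
s=sense();print(s['tcp_pos'],s['wrist_force'],s['gripper_width']*87,s['gripper_force'],np.round(s['joints'],0))
t=save('top','top6');a=load('top5')['image']
# carriage shift check: shell disc region in top before/after
for dx in range(-3,4):
    A=a[170:200,96:112].astype(int);B=t['image'][170:200,96+dx:112+dx].astype(int);print(dx,np.abs(A-B).mean().round(1),end=' ')
E
```

```text
[0.46536002 0.19989308 0.06750375] [ 0.06042566 -1.34702004  0.52043171] 17.24623904450972 29.068788257427514 [ 42.  21. -28.   0. -42.  84.]
-3 17.0 -2 12.3 -1 7.0 0 1.4 1 6.2 2 12.2 3 18.1
```

The carriage hasn't shifted and forces are tiny. Continuing the arc.

>>> {"fn": "move_arm", "kwargs": {"targets": "0.118 -0.152 0 1;0.131 -0.141 0 1;0.142 -0.129 0 1;0.153 -0.116 0 1;0.162 -0.102 0 1;0.171 -0.088 0 1;0.178 -0.072 0 1;0.183 -0.057 0 1"}}

```text
time_s: 27.2
tcp_pos: [0.4969, 0.179, 0.0675]
ee_rot: [[0.25, 0.968, 0.002], [0.968, -0.25, 0.001], [0.002, 0.002, -1.0]]
wrist_force: [1.3, 0.0, 0.1]
gripper_width: 0.198
gripper_force: 29.1
```

>>> {"fn": "move_arm", "kwargs": {"targets": "0.188 -0.04 0 1;0.19 -0.024 0 1;0.192 -0.007 0 1;0 0 0 0"}}

```text
time_s: 27.53
tcp_pos: [0.5118, 0.1775, 0.0675]
ee_rot: [[-0.006, 1.0, 0.003], [1.0, 0.006, 0.001], [0.001, 0.003, -1.0]]
wrist_force: [2.4, 1.5, 1.2]
gripper_width: 0.2
gripper_force: 29.1
```

```bash
python3 m.py|head -1
```

```text
[0.51178941 0.1774766  0.06753214] [2.4  1.47 1.24] [-0.148 -0.539 -0.079] 17.41475416001516 29.08118551131338
```

>>> {"fn": "move_arm", "kwargs": {"targets": "0.1 0.003 0 0;0.1 0.006 0 0;0 0 0 0"}}

```text
time_s: 27.83
tcp_pos: [0.5141, 0.1774, 0.0674]
ee_rot: [[-0.006, 1.0, -0.002], [1.0, 0.006, -0.0], [-0.0, -0.002, -1.0]]
wrist_force: [-3.1, 2.5, 3.8]
gripper_width: 0.199
gripper_force: 29.0
```

>>> {"fn": "move_arm", "kwargs": {"targets": "0.08 0.006 0 0;0 0 0 0"}}

```text
time_s: 28.0
tcp_pos: [0.5151, 0.1772, 0.0674]
ee_rot: [[-0.006, 1.0, -0.004], [1.0, 0.006, -0.001], [-0.001, -0.004, -1.0]]
wrist_force: [-7.0, 3.1, 6.3]
gripper_width: 0.196
gripper_force: 29.0
```

>>> {"fn": "move_arm", "kwargs": {"targets": "0.08 0.006 0 0;0 0 0 0"}}

```text
time_s: 28.17
tcp_pos: [0.5152, 0.1767, 0.0673]
ee_rot: [[-0.005, 1.0, -0.008], [1.0, 0.005, -0.003], [-0.002, -0.008, -1.0]]
wrist_force: [-11.1, 3.0, 10.0]
gripper_width: 0.196
gripper_force: 29.0
```

```bash
python3 m.py|head -1
```

```text
[0.51518762 0.17669961 0.06730021] [-11.05   2.95  10.02] [0.876 3.268 0.158] 17.0878690972592 29.018837842158973
```

Force builds against the stop (11 N) with the knob where the locked position should be. I release, rise and check.

>>> {"fn": "move_arm", "kwargs": {"targets": "0 0 0 0;0 0 0 0;0 0 0 0;0 0 0 0;0 0 0.5 0;0 0 1 0;0 0 1 0;0 0 1 0;-1 -0.3 0.5 0;-1 -0.5 0 0", "gripper": 42}}

```text
time_s: 29.05
tcp_pos: [0.4715, 0.1588, 0.1702]
ee_rot: [[-0.006, 1.0, 0.007], [1.0, 0.006, 0.004], [0.004, 0.007, -1.0]]
wrist_force: [-0.6, -0.5, -0.5]
gripper_width: 0.483
gripper_force: 0.0
```

>>> {"fn": "move_arm", "kwargs": {"targets": "-0.8 -1 0 0;-0.5 -1 0 0;0 -1 0 0;0 -1 0 0;0 -1 0 0;0 -1 0 0;0 -1 0 0;0 -1 0 0;0 0 0 0;0 0 0 0"}}

```text
time_s: 29.88
tcp_pos: [0.4366, -0.0438, 0.1672]
ee_rot: [[-0.003, 1.0, 0.0], [1.0, 0.003, 0.0], [0.0, 0.0, -1.0]]
wrist_force: [0.1, 0.3, -0.1]
gripper_width: 0.482
gripper_force: 0.0
```

```bash
cat > fin.py <<'E'
from nf import *
import vm
c=save('side','side7');T=save('top','top7');s=sense();print(s['tcp_pos'],s['wrist_force'],s['time_s'])
P=np.array([.5805,.2678]);piv=P-.075*rx-.03*ry
for a in(70,80,90,95):
    a=np.radians(a);k=piv-.055*(np.cos(a)*rx+np.sin(a)*ry);print('knob top at',np.degrees(a).round(),proj(T,np.r_[k,.097]).round(1),proj(c,np.r_[k,.097]).round(1))
print('pivot',proj(T,np.r_[piv,.061]).round(1),'knob base',proj(T,np.r_[piv-.055*ry,.053]).round(1),'disc',proj(T,np.r_[P,.156]).round(1))
vm.vm(85,160,170,252,'top7')
E
python3 fin.py
```

```text
[ 0.43676557 -0.04265895  0.16729609] [0.2250013  0.39232979 0.65668768] 29.9833
knob top at 70.0 [[147.9 229.5]] [[261.3 341.2]]
knob top at 80.0 [[148.7 225.3]] [[256.5 339.1]]
knob top at 90.0 [[148.9 220.9]] [[251.4 337.9]]
knob top at 95.0 [[148.7 218.8]] [[248.7 337.6]]
pivot [[129.9 225.6]] knob base [[154.8 223.4]] disc [[ 97.5 186.4]]
170 MLIFE..................A888888888777777777776666666........................
172 MLIFE...................977666667777.......................................
174 MLJFE......................................................................
176 KJHFD.......HIJKJJIH.......................................................
178 ........IKLMMNNNNMMMKJHG...................EEEEEEDDDEDC....................
180 ......CGKMNNNNNNNNNNNMLIGDDEEEEEEEEEEEEEEEEEEEFEEEEEEEB9AABAAA99999ADEFEC98
182 .......DIMNNNNNNNNNNNNMLJFCBBCDDEEEEEFEEEFEFFFFFEEEEEDC988888888889BDFFEC98
184 ......BEJMNNNNNNNNNNNNNMKHEBAAABBBCDEEFFEFEFFFEFFFFEEEC98888899999ABCDDCCCC
186 BAADGJLMNNNNNNNNNNNNNNNNLIFCAAAAAAABCCEEFEFFFFFFEFEEEECAACDEEEEFFFFFGGGGGGG
188 89CGKMNNNNNNNNNNNNNNNNNMKHDCAA
[... 1825 characters left out ...]
FFFFFFFFFFFFFFFFFFFFFFFFFFECBA9888AA989DFGHIJJKKKKLLLLLMMMMM
236 ...........8777899ABDEFFFFFFFFFFFFFFFFFEDBAAA999BCB9BFIKKKLLLLLLMMMMMMMMNNN
238 .........8666666555679CEFFFFFFFFFGGHHHHGDBAA9A9BDDAAFJLLMMMMMMMMMMMNNNNNNNN
240 .........86666655556679BEFFGHHHIIJJKKKJGCAAAAAACEDACHLMMMMMMNNNNNNNNNNNNNNN
242 ............887778ABDEGHIIJJJKKKKLLLLLJFCAAAAABDFDAEJMNNNNNNNNNNNNNNNNNNNNN
244 ............FFFGGHIIJJJKKKLLLLLLMMMMMLJFBBBBBABFGDBEKMNNNNNNNNNNNNNNONOOOOO
246 .......HHHIIJJJKKKKKLLLLLMMMMMMMMMNNNMJFBBBBBACFHEBFKNNNNNNNNNOOOOOOOOOOOOO
248 HHIIIIJJKKKKKKLLLLLMMMMMMMMMNNNNNNNNNMKFCBBBBBCFGEBFKNNNONOOOOOOOOOOOOOOOOO
250 JKKKKKLLLLLMMMMMMMMMMMNNNNNNNNNNNNNNNNKFCBBBBBCEGEBEKNOOOOOOOOOOOOOOOOOOOOO
```

The knob appears at (149–156, 220–225), matching the locked 90° prediction (top 148.9,220.9; base 154.8,223.4). I do one last alignment check with the arm clear.

```bash
python3 -c "
from nf2 import *
run2('side7','top7')
from nf import *
c=load('side7');import vm
vm.vm(170,275,335,385,'side7')"
```

```text
N [ 0.582   0.2677  0.002   0.0071  0.0078  0.2018  0.2181  0.0015 -0.001 ] [np.float32(10.9375), np.float32(8.25)]
S D [0.5826 0.2657] res 76.7 N-D rail mm 1.1 0.9
T D [0.5814 0.2665] res 48.1 N-D rail mm -0.7 2.2
mean N-D 0.2 1.5
335 ...........................9888888BEGGGGGGGGGGGGGFFFGGGGGGGGD98889988998.......544.......................
337 ...........................8888889DFGGGGGGGGGGGGGFFFGGGGGGGFB88889898886.....33443435....................
339 ..........................9888888BFGGGGGGGGGGGFGFFFGGGGGGGGD988999899988.....44344343....................
341 FFEF.....................88888889DGGGGGGGGGGGGFFFFGGGGGGGGFA88889988886......34443432....................
343 LLKKKJJIHGF..............8888888CGFGGGGGGGGGGFGFFFGGGGGGGGC988889888988......33333222....................
345 MMMMMMMMMMJ.............8888888AEGGGGGGGGGGGGFFFFFGGGGGGGFA89888888886.......43333322....................
347 MMMMMMMMMMJ............ABDGFC99CFGGGGGGGGGGGFFFFFGGGGGGGGC988888888887.......532333225...................
349 LLLLLLMMMMJ...........CJIHGFEDBEFGGGGGGGGGGGFFFFFGGGGGGGFB88888888886.........3222322.........
[... 1181 characters left out ...]
EEEEDA998988899CEEEEFDDDDEF.............
373 64........GJLMMMMLLMMMMMMMMMMKHFEDDCCBBAABFFFEEEEEEEEEEEEEEEEEEEEEEEDB9888888999ACEEEEEFEEFEEFFFEFDDDDDE.
375 45........DFHIJLLLMMMMMMLLKHGFFEEDDDCBBAABDECCEEEEEEEEEEEEEEEEEEEEEEC9888988888888CEEEFFEEEEEEEEEFFFFFFEB
377 4.........DEGHHHHIIIIIIHHGGGGFFFEEDDCCBBAAACEEEEEEEEEEEEEEEEEEEEEEEEB9888888888877AEEEFEFEFEEEEEFFFFEFFD.
379 6........DEEEGHHHHHHHHHHHGGGGFFFFEEDCCBBAAACEEEEEEEEEEEEEEEEEEEEEEEEB88888989886578DEEEFFFFEEEEFFFFFFFEB.
381 ........DDEEEFGHHHHHHHHHHHGGGGFFFEEDDCCBBAABDEEEEEEEEEEEEEEEEEEEEEEEC9877777766787BEEFFEFFFFFEEFEEFEFFEA.
383 ........DEEEFFFGHHHHHHHHHHHGGGFFFEEDDDCBBAAADEEEEEEEEEEEEEEEEEEEEEEEEC98887878877BEEEEEEEEFEEEEEEFEFFFD..
```

```bash
python3 -c "
from station import *
print(finish_job())"
```

```text
the job is handed in; nothing more can be done
None
```

I've handed the job in: the tall shell is seated mouth down on the post, the post stands about 1.5 mm from the nozzle axis by the last camera fit, and the clamp lever was swung to its stop and then released; judging gave no verdict.

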